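# Clear the bottles and sort the column drawer by weight

## Task

Solvent bottles have been left in front of the column drawer: first stand them upright on the flat black rubber mat, then pull the drawer open. Take out every column box and feel its weight by lifting it: lay the heavy ones, which still hold a column, flat and side by side on the floor of the plain steel tray, and put the light, empty ones in the deep white bin. Last, shut the drawer fully, leaving everything else on the bench where it stands.

Things in the scene. Friction and masses are not known exactly. Their poses are not given: they have to be found in the camera images.
- unit: low dark drawer unit, fixed, 240 deep (its x) x 400 wide (its y) x 100 mm high, origin at the centre of its underside; front faces its own -x, to the robot. Its one drawer, full width, pulls out along the unit's -x; inside it is 195 x 358 mm, floor 22 mm, side walls to 78 mm, front to 88 mm above the bench
- unit_drawer0 (a joint): how far the drawer is pulled out, m: 0 shut, 0.166 fully out. It runs with about 1 N of friction and stays where it is left; it may start up to 8 mm ajar
- unit_drawer0_handle (a point): centre of the drawer's handle, a horizontal steel bar (11 mm thick) 120 mm long along the unit's y, 35 mm in front of the drawer front and 62 mm above the bench; it moves with the drawer and can be pinched from above across the unit's x
- mat: bottle mat: flat black rubber mat fixed to the bench, 160 (its x) x 190 (its y) x 4 mm thick, no rim; room for two bottles side by side along its y. Origin at the centre of its underside, on the bench
- column_tray: column tray: bare steel shallow tray, rim 14 mm high; fixed to the bench; outside 160 (its x) x 190 (its y) mm, walls 5 mm thick, floor 5 mm thick. Origin at the centre of its underside, on the bench
- bin: bin for empty boxes: white plastic, deep, walls 50 mm high; fixed to the bench; outside 160 (its x) x 190 (its y) mm, walls 5 mm thick, floor 5 mm thick. Origin at the centre of its underside, on the bench
- bottle1: first squat glass solvent bottle with screwed-on cap, upright, 108 mm tall, 400 g; body 84 mm across up to 58 mm height, narrow neck, then a cap 42 mm across at 80 to 108 mm height to lift it by. Origin at the centre of its underside. Starts on the bench in front of the drawer, in the path of its handle and front. May be absent
- bottle2: second squat glass solvent bottle with screwed-on cap, upright, 108 mm tall, 400 g; body 84 mm across up to 58 mm height, narrow neck, then a cap 42 mm across at 80 to 108 mm height to lift it by. Origin at the centre of its underside. Starts on the bench in front of the drawer, in the path of its handle and front. May be absent
- box1: closed grey column box 1 of up to 4 (number unrelated to place or content); 110 long (its x) x 40 wide (its y) x 45 mm high (its z), origin at its CENTRE; starts flat in the drawer, long side along the drawer's pull direction, label up. All boxes look alike: one holding a steel column weighs 270 to 370 g, an empty one 60 to 80 g; lift to find out. May be absent
- box2: closed grey column box 2 of up to 4 (number unrelated to place or content); 110 long (its x) x 40 wide (its y) x 45 mm high (its z), origin at its CENTRE; starts flat in the drawer, long side along the drawer's pull direction, label up. All boxes look alike: one holding a steel column weighs 270 to 370 g, an empty one 60 to 80 g; lift to find out. May be absent
- box3: closed grey column box 3 of up to 4 (number unrelated to place or content); 110 long (its x) x 40 wide (its y) x 45 mm high (its z), origin at its CENTRE; starts flat in the drawer, long side along the drawer's pull direction, label up. All boxes look alike: one holding a steel column weighs 270 to 370 g, an empty one 60 to 80 g; lift to find out. May be absent
- box4: closed grey column box 4 of up to 4 (number unrelated to place or content); 110 long (its x) x 40 wide (its y) x 45 mm high (its z), origin at its CENTRE; starts flat in the drawer, long side along the drawer's pull direction, label up. All boxes look alike: one holding a steel column weighs 270 to 370 g, an empty one 60 to 80 g; lift to find out. May be absent
- vial_rack: bystander: white block 75 x 120 x 45 mm holding amber vials (69 mm high with them), stands on top of the drawer unit; origin at the centre of its underside; leave it where it is
- wash_bottle: bystander: white plastic wash bottle 64 mm across, 200 mm high with spout, left of the drawer unit; origin at the centre of its underside; leave it where it is
- jar: bystander: small amber jar 56 mm across, 75 mm high, right of the drawer unit; origin at the centre of its underside; leave it where it is
- timer: bystander: white lab timer 75 x 65 x 24 mm, on the far right; origin at the centre of its underside; leave it where it is
- beaker: bystander: glass beaker 68 mm across, 85 mm high, on the near right; origin at the centre of its underside; leave it where it is
- marker: bystander: black marker pen 130 x 16 x 14 mm, lying in front of the robot; origin at the centre of its underside; leave it where it is
Things that resemble listed ones, but are neither listed nor needed, are in the scene too. What is shaped like the bin but purple is not meant.

How it is judged:
On the way, in this order (a step that is already met when the one before it is completed fails the run):
1. every bottle stands upright on the rubber mat (x of bottle1 in the frame of mat between -0.065 and 0.065 m and y of bottle1 in the frame of mat between -0.08 and 0.08 m and z of bottle1 in the frame of mat between -0.01 and 0.01 m and angle between each of bottle1, bottle2's own z axis and vertical below 0.06 rad and x of bottle2 in the frame of mat between -0.065 and 0.065 m and y of bottle2 in the frame of mat between -0.08 and 0.08 m and z of bottle2 in the frame of mat between -0.01 and 0.01 m), for 0.2 s.
2. the drawer is pulled open by at least 120 mm (value of joint unit_drawer0 above 0.12 m), for 0.2 s.
3. every column box is sorted: loaded ones flat on the floor of the steel tray, empty ones in the bin (((x of box1 in the frame of column_tray between -0.065 and 0.065 m and y of box1 in the frame of column_tray between -0.08 and 0.08 m and z of box1 in the frame of column_tray between 0.015 and 0.036 m and contact force between box1 and column_tray above 1.7 N) or (x of box1 in the frame of bin between -0.065 and 0.065 m and y of box1 in the frame of bin between -0.08 and 0.08 m and z of box1 in the frame of bin between 0.015 and 0.085 m and contact force between box1 and bin below 1.7 N)) and ((x of box2 in the frame of column_tray between -0.065 and 0.065 m and y of box2 in the frame of column_tray between -0.08 and 0.08 m and z of box2 in the frame of column_tray between 0.015 and 0.036 m and contact force between box2 and column_tray above 1.7 N) or (x of box2 in the frame of bin between -0.065 and 0.065 m and y of box2 in the frame of bin between -0.08 and 0.08 m and z of box2 in the frame of bin between 0.015 and 0.085 m and contact force between box2 and bin below 1.7 N)) and ((x of box3 in the frame of column_tray between -0.065 and 0.065 m and y of box3 in the frame of column_tray between -0.08 and 0.08 m and z of box3 in the frame of column_tray between 0.015 and 0.036 m and contact force between box3 and column_tray above 1.7 N) or (x of box3 in the frame of bin between -0.065 and 0.065 m and y of box3 in the frame of bin between -0.08 and 0.08 m and z of box3 in the frame of bin between 0.015 and 0.085 m and contact force between box3 and bin below 1.7 N)) and ((x of box4 in the frame of column_tray between -0.065 and 0.065 m and y of box4 in the frame of column_tray between -0.08 and 0.08 m and z of box4 in the frame of column_tray between 0.015 and 0.036 m and contact force between box4 and column_tray above 1.7 N) or (x of box4 in the frame of bin between -0.065 and 0.065 m and y of box4 in the frame of bin between -0.08 and 0.08 m and z of box4 in the frame of bin between 0.015 and 0.085 m and contact force between box4 and bin below 1.7 N))), for 0.2 s.
At the end, for the whole second after the job is handed in: Bottles upright on the mat, centres 15 mm inside its edge; loaded boxes each on the steel tray's floor (centre under 36 mm up, bearing over 1.7 N); empty boxes inside the bin (centre under 85 mm up, bearing under 1.7 N); drawer shut to within 10 mm; all at rest (all of step 1 and all of step 3 and value of joint unit_drawer0 below 0.01 m and linear speed of each of bottle1, bottle2, box1, box2, box3, box4 below 0.03 m/s); the robot touches nothing.
It fails at once if a bystander (vial rack, wash bottle, jar, timer, beaker, marker) is moved more than 40 mm (distance of any of vial_rack, wash_bottle, jar, timer, beaker, marker from where it was at the start of the episode above 0.04 m).
It fails at once if a bystander is tipped over (angle between any of vial_rack, wash_bottle, jar, timer, beaker, marker's own z axis and vertical above 0.6 rad).
Of box1, box2, box3, box4 only 3 to 4 are there at a start; the rules pass over those that are not, and their reading is None.
Of bottle1, bottle2 only 1 to 2 are there at a start; the rules pass over those that are not, and their reading is None.
At some moment in a run one of bottle1, bottle2 may be knocked a few centimetres aside while the robot is not near it.
Once in a run the grip may slacken for a moment while it holds something.
It also fails if it takes over 210 s, if anything falls off the work surface, if the arm or the gripper's body presses on something with over 40 N, if the wrist force passes 120 N, or if a joint passes its speed limit or range.

## Robot

A 7-joint arm with a two-finger parallel gripper is mounted at the origin on the work surface. World frame = base frame: x ahead of the robot, y to its left, z up, the work surface at z = 0. Lengths are in m, angles in rad, forces in N, time in s.
With the tool pointing down it reaches from about 0.425 to 0.925 m from the base axis. Payload 6.8 kg.
Tool frame: the origin (TCP) lies on the front face of the gripper's body, between the roots of the fingers; the fingertips stand 73 mm ahead of it and the grasp point (between the pads) lies 54 mm ahead of it (tcp_to_tips is the distance from the TCP to the fingertips, in m); z points along the fingers, x is the direction in which the jaws open and shut, and the axes are right-handed (so a half turn about z gives the same grasp; the last joint's range is limited). The gripper opens to 85 mm and grips with 20 to 120 N. Pads are 22 mm wide; open, the fingers measure 114 mm over their backs; the gripper's body (76 mm by 85 mm) begins 54 mm behind the grasp point. The pads swing forward as they close: fully open they stand 13 mm farther back than shut.
Start: joints at [-1.368, 0.477, 0.022, 1.555, -0.011, 1.109, -0.083], TCP at [0.206, 0.643, 0.304] pointing down, gripper open.
Joint ranges: [-2.96, 2.96], [-0.34, 2.1], [-1.41, 1.46], [0.24, 2.44], [-1.37, 4.51], [0.17, 1.92], [-2.96, 2.96]. Speed limits (rad/s): [2.39, 2.39, 3.14, 3.14, 3.14, 3.14, 3.14].

## Interface

Orientations are given as a unit quaternion [w, x, y, z].
In Python, from station import get_obs, read_camera, hand_in, look_for, silhouettes, tcp_to_tips gives the robot as it stands. The module is installed in compiled form; this text tells all that it offers.
- The arm moves only by the tool apply_moves, never from a script. Its argument "moves" is a list of rows, each a list of 3 entries, a list of its own where there are three numbers: the shift along the tool's x, y, z in units of 25 mm (1.0 is 25 mm), then the turn, a rotation vector about the tool's x, y, z in units of 10 degrees (1.0 is 10 degrees), then the gripper's target within -1 to 1 (fully open at 1, half-way at 0, shut at -1). In form: [[[dx, dy, dz], [rx, ry, rz], jaw], ...]. A call has 1 to 20 rows; each row is the pose to reach, as a shift and turn from the pose commanded when the call began, along the tool's axes at that moment; what a row does not reach only later rows make up. A row lasts 1/8 s, in which the tool goes at most 62.5 mm and 10.7 degrees, less where a joint would pass 70% of its speed; a pose out of reach is approached as far as the arm can. A call with a gripper value outside its range is refused whole. The fingers move at their own pace and stop on an object; "force" is the grip in N (left out, the last holds). Time passes only in rows, so rows that repeat a pose let the fingers close. It gives the time, the measured TCP pose, the force and the opening at its end, in the units of the state.
- get_obs(): the state, without advancing time (a new reading comes with each control period).
- read_camera(name): name is "scene" or "side" or "wrist"; returns a dict with "color" (420x560x3 uint8, red, green, blue), "mtx" (3x3 intrinsics, pixels), "eye" and "rotation" of the camera in the world; the wrist camera has in their place "hand_eye" (4x4, takes a point from camera to tool coordinates, whose origin is the TCP and whose axes are the tool frame's). Camera axes: x right, y up, looking along -z (the intrinsics and any distortion apply to the point x, -y, -z); pixel columns grow to the right and rows downward; lengths in m; the calibration is good to about 2 mm. The wrist camera is an equidistant fisheye: a pixel r from the principal point sees the ray r / f radians off the axis. A picture is of the moment at which its call begins: read the wrist's pose just before it. There is no depth.
- hand_in(): hands the job in, once; it reports no verdict.
Trained networks look in the newest picture that a camera, given by its name, has taken for a name from the list of things; names that differ only in an ending like _2 or _b are one class to them, and where a whole thing is asked for, a point or a joint stands for the part that bears it (a point fixed in the world has none). Each returns a list of dicts, best first, with "conf" (0 to 1); they miss things now and then, are a little off and sometimes report something else, mostly with a low value. They report only what shows in the picture. A call takes as long as a camera call. They do not tell look-alikes from the thing itself.
- look_for(camera, query): "pixel" ([row, column] in pixels, amid what is visible of it).
- silhouettes(camera, query): "mask" (420x560 bool, what is visible of it) and "pixel" ([row, column] in pixels, amid what is visible of it).
The state is a dict: "t": time; "q": joint angles; "joint_vel": joint speeds; "joint_torque": joint torques, N m; "eef_pos": TCP position; "tool_rot": TCP orientation; "contact_force": force on the tool from outside, world axes, zero at the start; "torque": the same for the moment, N m; "gripper_width": opening from 0.0 (shut) to 1.0 (fully open).
Only numpy, scipy, OpenCV 4.12 (cv2) and the standard library are available. Lean on these libraries where they do the work, as an engineer would, in place of code of your own. Each camera call takes 0.05 s, during which the arm holds its last target.

## Working session

There is one attempt and no reset: what is moved stays moved. The work goes in short steps, Python scripts to look and compute and a tool call to move; the robot and the scene stay as the last step left them, time stands still between calls to the robot, and variables do not carry over. Pictures are saved under pics/ and viewed, and the job is handed in when it is done.

Besides the shell and the picture viewer there is one more tool, called after "Emit:" as name([rows], argument=value, ...), one row to a line, values as JSON. apply_moves: Moves the arm, as the interface text tells. Its arguments: {"type":"object","properties":{"moves":{"type":"array"},"force":{"type":"number"}},"required":["moves"]}

```bash
mkdir -p pics
python3 - <<'E'
from station import *
import cv2
o=get_obs();print({k:(v if not hasattr(v,'tolist') else v.tolist()) for k,v in o.items()})
for c in ['scene','side','wrist']:
    r=read_camera(c);cv2.imwrite(f'pics/{c}0.png',cv2.cvtColor(r['color'],cv2.COLOR_RGB2BGR))
    print(c,{k:v for k,v in r.items() if k!='color'})
E
```

```text
{'t': 0.0, 'q': [-1.3680602306984104, 0.47777226605081613, 0.02232772976620514, 1.556450975676143, -0.011490696035614643, 1.1092761752158846, -0.08308291920859666], 'joint_vel': [0.00013740928458900824, -0.0004999936268145294, 0.0005500432917931711, 0.0012756001359131377, -0.0011202882318512286, 0.0007718576616257986, -0.0004767739729480923], 'joint_torque': [-0.0005167222843738273, -59.64460730552673, 1.6077878326177597, -28.120155930519104, 0.012503539037425071, 0.009118895104620606, 1.342289746020242e-07], 'eef_pos': [0.20631259798387863, 0.6422199392068594, 0.3029442232141869], 'tool_rot': [0.0005766049673759359, 0.8080231431507788, 0.5891500735621664, -0.0006771123551911305], 'contact_force': [0.1701505888261074, -0.5317252750953244, 0.6029462648848317], 'torque': [0.01120665847702605, -0.04179118409527535, -0.044421533681136445], 'gripper_width': 0.9963936396779088}
scene {'mtx': array([[434.13794076,   0.        , 282.66295895],
       [  0.        , 434.13794076, 211.69399371],
       [  0.        ,   0.        ,   1.        ]]), 'eye': array([0.47165976, 1.12531447, 0.976758
[... 197 characters left out ...]
    [  0.        ,   0.        ,   1.        ]]), 'eye': array([-0.04867788, -0.76552069,  0.70149891]), 'rotation': array([ 0.83285909,  0.46939517, -0.14382219, -0.25559555])}
wrist {'mtx': array([[325.1922621 ,   0.        , 281.54114409],
       [  0.        , 325.1922621 , 212.63069135],
       [  0.        ,   0.        ,   1.        ]]), 'hand_eye': array([[ 9.99998006e-01, -1.37255202e-03,  1.45061969e-03,
         1.09789221e-04],
       [-8.92911733e-04, -9.57029700e-01, -2.89988544e-01,
        -7.49541278e-02],
       [ 1.78631049e-03,  2.89986670e-01, -9.57029017e-01,
        -7.14414108e-02],
       [ 0.00000000e+00,  0.00000000e+00,  0.00000000e+00,
         1.00000000e+00]])}
```

View pics/scene0.png

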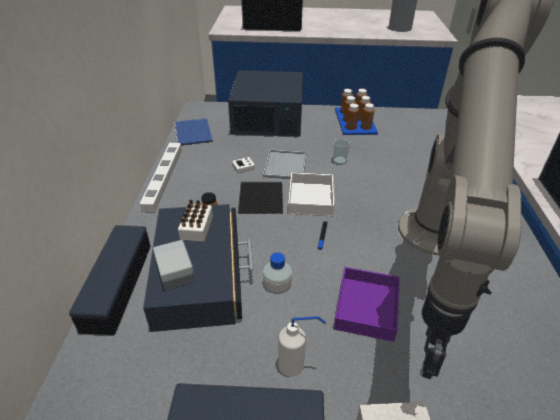

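View pics/side0.png

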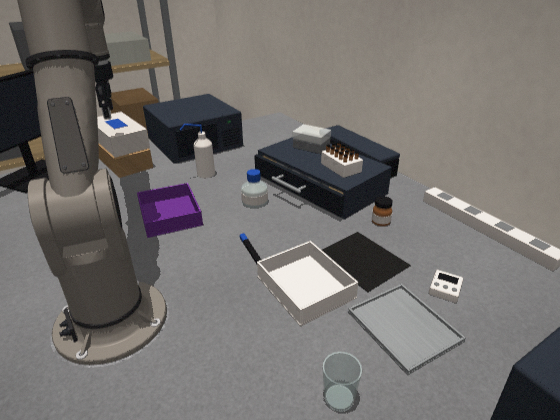

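View pics/wrist0.png

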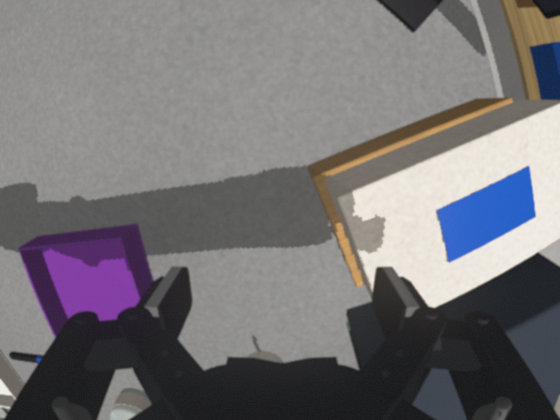

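```bash
cat > h.py <<'E'
import numpy as np,cv2
from scipy.spatial.transform import Rotation as R
from station import *
def rot(q): return R.from_quat([q[1],q[2],q[3],q[0]]).as_matrix()
def cam(name):
    o=get_obs(); r=read_camera(name); r['name']=name
    if name=='wrist':
        T=np.eye(4);T[:3,:3]=rot(o['tool_rot']);T[:3,3]=o['eef_pos'];C=T@r['hand_eye']
        r['E']=C[:3,3];r['M']=C[:3,:3]
    else: r['E']=np.array(r['eye']);r['M']=rot(r['rotation'])
    return r
def save(r,f,crop=None,scale=1):
    im=cv2.cvtColor(r['color'],cv2.COLOR_RGB2BGR)
    if crop: a,b,c,d=crop;im=im[a:b,c:d]
    if scale!=1: im=cv2.resize(im,None,fx=scale,fy=scale,interpolation=cv2.INTER_CUBIC)
    cv2.imwrite(f,im)
def ray(r,px):
    m=r['mtx'];u=(px[1]-m[0,2])/m[0,0];v=(px[0]-m[1,2])/m[1,1]
    if r['name']=='wrist':
        t=np.hypot(u,v);s=np.sin(t)/max(t,1e-9);d=np.array([u*s,-v*s,-np.cos(t)])
    else: d=np.array([u,-v,-1.])
    return r['M']@d
def onplane(r,px,z):
    d=ray(r,px);return r['E']+d*(z-r['E'][2])/d[2]
def proj(r,P):
    p=r['M'].T@(np.array(P)-r['E']);p=np.array([p[0],-p[1],-p[2]]);m=r['mtx']
    if r['name']=='wrist':
        n=np.hypot(p[0],p[1]);t=np.arctan2(n,p[2]);x,y=p[0]/n*t,p[1]/n*t
    else:
        if p[2]<0:return None
        x,y=p[0]/p[2],p[1]/p[2]
    return np.array([m[1,2]+m[1,1]*y,m[0,2]+m[0,0]*x])
def rect(mask,r,z):
    ys,xs=np.nonzero(mask)
    c=cv2.findContours(mask.astype(np.uint8),cv2.RETR_EXTERNAL,cv2.CHAIN_APPROX_NONE)[0]
    c=max(c,key=cv2.contourArea)[:,0]
    P=np.array([onplane(r,(y,x),z)[:2] for x,y in c])
    return cv2.minAreaRect((P*1000).astype(np.float32))
E
python3 - <<'E'
from h import *
np.set_printoptions(precision=3,suppress=True)
for n in ['scene','side']:
    r=cam(n);print(n,r['M'][:,2])
    print('tcp',proj(r,get_obs()['eef_pos']))
    for q,z in [('unit',.1),('unit_drawer0_handle',.062),('mat',.004),('column_tray',.014),('bin',.05),('bottle1',.094),('bottle2',.05),('box1',.06),('wash_bottle',.1),('jar',.04),('timer',.024),('beaker',.04),('marker',.014),('vial_rack',.145)]:
        for s in silhouettes(n,q)[:3]:
            if s['conf']<.15: continue
            print(q,round(s['conf'],2),[round(float(x)) for x in s['pixel']],onplane(r,s['pixel'],z),s['mask'].sum(),rect(s['mask'],r,z) if s['mask'].sum()>20 and q in('mat','column_tray','bin','unit','timer','marker') else '')
E
```

```text
scene [-0.028  0.774  0.632]
tcp [336.159 435.656]
unit 0.67 [282, 204] [0.705 0.361 0.1  ] 8302 ((744.1185302734375, 269.641845703125), (256.9098205566406, 474.59661865234375), 9.792279243469238)
unit 0.43 [262, 240] [0.618 0.28  0.1  ] 889 ((630.5916137695312, 255.15292358398438), (34.11454772949219, 434.9314270019531), 9.546948432922363)
unit_drawer0_handle 0.93 [263, 238] [0.632 0.247 0.062] 932 
mat 0.97 [202, 260] [ 0.601 -0.118  0.004] 1263 ((602.14453125, -151.4998016357422), (154.64035034179688, 184.99676513671875), 2.7815968990325928)
column_tray 0.7 [167, 284] [ 0.52  -0.341  0.014] 990 ((520.013916015625, -360.4736328125), (214.0255126953125, 160.26905822753906), 85.55084991455078)
bin 0.77 [195, 311] [ 0.417 -0.111  0.05 ] 1819 ((418.2373352050781, -122.63465881347656), (250.80084228515625, 160.2024688720703), 87.47270202636719)
bin 0.61 [310, 370] [0.262 0.386 0.05 ] 3906 ((265.0333251953125, 357.7017517089844), (228.0938262939453, 159.58277893066406), 79.01943969726562)
bin 0.25 [150, 341] [ 0.293 -0.421  0.05 ] 348 ((294.6026916503906, -424.75494384765625), (186.84803
[... 1902 characters left out ...]
 
wash_bottle 0.64 [156, 202] [0.436 0.474 0.1  ] 754 
jar 0.78 [211, 379] [ 0.76  -0.046  0.04 ] 471 
timer 0.88 [285, 443] [ 0.673 -0.35   0.024] 748 ((674.787109375, -353.4097900390625), (96.78394317626953, 65.66317749023438), 26.997291564941406)
beaker 0.74 [378, 340] [ 0.3   -0.417  0.04 ] 1980 
beaker 0.44 [257, 362] [ 0.572 -0.179  0.04 ] 2672 
marker 0.65 [251, 254] [0.374 0.025 0.014] 220 ((371.44781494140625, 43.768226623535156), (136.9542999267578, 22.00476837158203), 81.34471893310547)
marker 0.5 [188, 302] [0.679 0.228 0.014] 1935 ((686.0755615234375, 283.6900634765625), (121.1832504272461, 496.5957336425781), 9.206398963928223)
vial_rack 0.83 [158, 339] [0.745 0.129 0.145] 1018
```

```bash
cat >> h.py <<'E'
from scipy.optimize import minimize
def hullmask(r,pts):
    p=np.array([proj(r,q)[::-1] for q in pts],np.float32)
    h=cv2.convexHull(p);m=np.zeros((420,560),np.uint8);cv2.fillConvexPoly(m,np.round(h*16).astype(np.int32),1,shift=4);return m>0
def boxpts(x,y,a,L,W,z0,z1):
    c,s=np.cos(a),np.sin(a)
    return [(x+c*u-s*v,y+s*u+c*v,z) for u in(-L/2,L/2) for v in(-W/2,W/2) for z in(z0,z1)]
def cylpts(x,y,R_,z0,z1):
    t=np.linspace(0,2*np.pi,24);return [(x+R_*np.cos(k),y+R_*np.sin(k),z) for k in t for z in(z0,z1)]
def fit(views,gen,p0,sc):
    def f(p):
        p=np.array(p)*sc;e=0
        for r,m in views:
            h=hullmask(r,gen(p));e+=1-(h&m).sum()/max(1,(h|m).sum())
        return e/len(views)
    sc=np.array(sc);x0=np.array(p0)/sc;best=None
    for k in range(3):
        n=len(x0);S=np.vstack([x0]+[x0+np.eye(n)[i]*(1 if k%2==0 else -1) for i in range(n)])
        s=minimize(f,x0,method='Nelder-Mead',options=dict(initial_simplex=S,maxiter=300));x0=s.x
    return s.x*sc,1-s.fun
def best(n,q,near=None,r=None,z=0):
    L=silhouettes(n,q)
    if near is not None: L=[s for s in L if np.linalg.norm(onplane(r,s['pixel'],z)[:2]-near)<.12]
    return L[0]['mask'] if L else None
E
python3 - <<'E'
from h import *
np.set_printoptions(precision=4,suppress=True)
rs=[cam(n) for n in('scene','side')]
S={}
for q,x,y,a,h,L,W in [('mat',.6,-.15,.05,.004,.16,.19),('column_tray',.513,-.37,-.08,.014,.16,.19),('bin',.41,-.15,-.03,.05,.16,.19)]:
    v=[(r,best(r['name'],q,(x,y),r,h/2)) for r in rs]
    for vv in (v,[v[0]],[v[1]]): print(q,*fit(vv,lambda p:boxpts(*p,L,W,0,h),[x,y,a],[.01,.01,.05]))
v=[(r,best(r['name'],'unit')) for r in rs]
for vv in (v,[v[0]],[v[1]]): print('unit',*fit(vv,lambda p:boxpts(*p,.24,.4,0,.1),[.75,.22,.17],[.01,.01,.05]))
v=[(r,best(r['name'],'bottle1')) for r in rs]
for vv in (v,[v[0]],[v[1]]): print('bottle',*fit(vv,lambda p:cylpts(*p,.042,0,.058)+cylpts(*p,.021,.08,.108),[.51,.26],[.01,.01]))
for i,r in enumerate(rs):
  m=v[i][1]; o=r['color'].copy()
  for q in('bottle1','mat','column_tray','unit'): 
    mm=best(r['name'],q)
    if mm is not None:o[cv2.morphologyEx(mm.astype(np.uint8),cv2.MORPH_GRADIENT,np.ones((2,2)))>0]=(255,0,0)
  cv2.imwrite(f'pics/m{i}.png',cv2.cvtColor(cv2.resize(o[100:360,120:460],None,fx=2.3,fy=2.3),cv2.COLOR_RGB2BGR))
E
```

```text
Traceback (most recent call last):
  File "h.py", line 57, in fit
    s=minimize(f,x0,method='Nelder-Mead',options=dict(initial_simplex=S,maxiter=300));x0=s.x
  File "h.py", line 52, in f
    h=hullmask(r,gen(p));e+=1-(h&m).sum()/max(1,(h|m).sum())
                               ~^~
TypeError: unsupported operand type(s) for &: 'bool' and 'NoneType'
```

```bash
cat >> h.py <<'E'
def best(n,q,near=None,r=None,z=0,tol=.12,tries=4):
    for k in range(tries):
        L=silhouettes(n,q)
        if near is not None: L=[s for s in L if np.linalg.norm(onplane(r,s['pixel'],z)[:2]-near)<tol]
        if L: return L[0]['mask']
        read_camera(n)
    return None
E
cat > f1.py <<'E'
from h import *
np.set_printoptions(precision=4,suppress=True)
rs=[cam(n) for n in('scene','side')]
def go(name,v,*a):
    v=[x for x in v if x[1] is not None]
    for vv in ([v] if len(v)<2 else [v,v[:1],v[1:]]): print(name,*fit(vv,*a))
for q,x,y,a,h,L,W in [('mat',.6,-.15,.05,.004,.16,.19),('column_tray',.513,-.37,-.08,.014,.16,.19),('bin',.41,-.15,-.03,.05,.16,.19)]:
    v=[(r,best(r['name'],q,(x,y),r,h/2)) for r in rs]
    go(q,v,lambda p:boxpts(*p,L,W,0,h),[x,y,a],[.01,.01,.05])
v=[(r,best(r['name'],'unit')) for r in rs]
go('unit',v,lambda p:boxpts(*p,.24,.4,0,.1),[.75,.22,.17],[.01,.01,.05])
v=[(r,best(r['name'],'bottle1')) for r in rs]
go('bottle',v,lambda p:cylpts(*p,.042,0,.058)+cylpts(*p,.021,.08,.108),[.51,.26],[.01,.01])
for i,r in enumerate(rs):
  o=r['color'].copy()
  for q in('bottle1','mat','column_tray','unit'): 
    mm=best(r['name'],q)
    if mm is not None:o[cv2.morphologyEx(mm.astype(np.uint8),cv2.MORPH_GRADIENT,np.ones((2,2)))>0]=(255,0,0)
  cv2.imwrite(f'pics/m{i}.png',cv2.cvtColor(cv2.resize(o[100:360,120:460],None,fx=2.3,fy=2.3),cv2.COLOR_RGB2BGR))
E
python3 f1.py
```

```text
mat [ 0.6025 -0.1515  0.062 ] 0.9277940291709774
mat [ 0.6007 -0.1515  0.0615] 0.9648135116115412
mat [ 0.6038 -0.1517  0.0385] 0.897979797979798
column_tray [ 0.5177 -0.373  -0.065 ] 0.890931496833689
column_tray [ 0.5171 -0.3839 -0.0597] 0.8145299145299145
column_tray [ 0.5172 -0.3725 -0.0593] 0.9796812051147311
bin [ 0.4147 -0.1563 -0.0294] 0.9673253503144998
bin [ 0.4175 -0.1576 -0.019 ] 0.973347001537673
bin [ 0.415  -0.1533 -0.0241] 0.979131415679639
unit [0.7566 0.2329 0.1637] 0.7378239930126811
unit [0.7565 0.2322 0.1585] 0.7436450193119555
unit [0.7646 0.2412 0.1561] 0.7418748321246307
bottle [0.516  0.2646] 0.8870684896942171
bottle [0.5165 0.2615] 0.9084712755598832
bottle [0.5187 0.2692] 0.8782894736842105
```

View pics/m0.png

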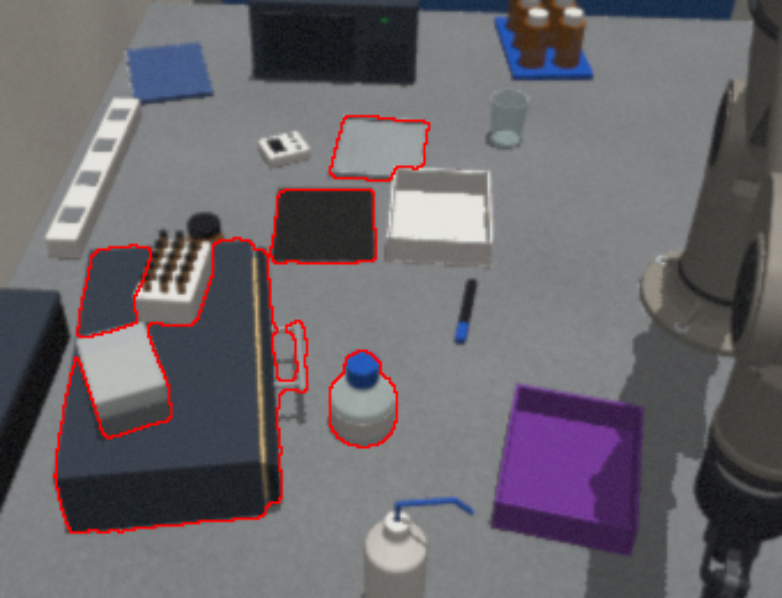

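View pics/m1.png

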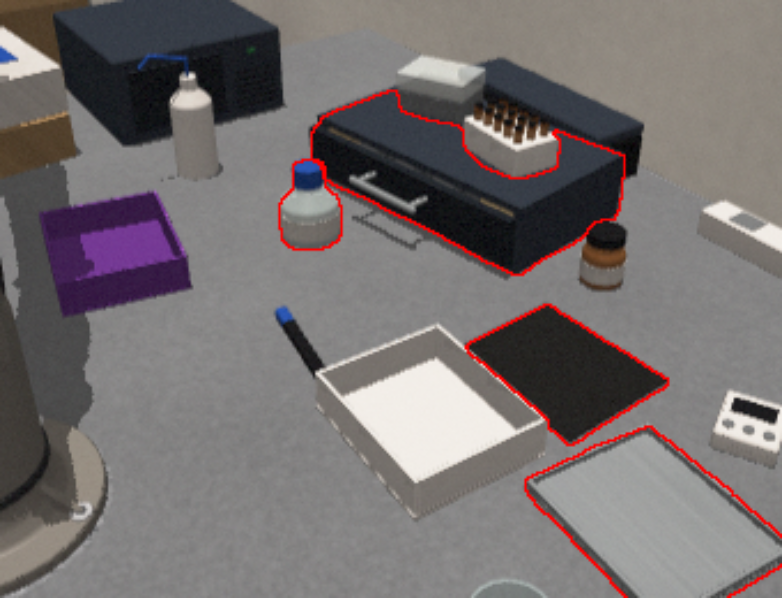

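```bash
cat >> h.py <<'E'
def go_units(x,y,z,az,quiet=False):
    """target TCP and jaw azimuth (deg, mod 180) -> shift units, turn units"""
    o=get_obs();M=rot(o['tool_rot']);d=M.T@(np.array([x,y,z])-o['eef_pos'])/.025
    a=np.deg2rad(az);best_=None
    for k in (0,np.pi):
        X=np.array([np.cos(a+k),np.sin(a+k),0]);Z=np.array([0,0,-1.]);Y=np.cross(Z,X)
        D=R.from_matrix(M.T@np.c_[X,Y,Z]).as_rotvec()
        if best_ is None or np.linalg.norm(D)<np.linalg.norm(best_):best_=D
    t=np.rad2deg(best_)/10
    n=max(np.linalg.norm(d)/2.5,np.linalg.norm(t)/1.07)
    print('shift',np.round(d,2),'turn',np.round(t,2),'rows>=',round(n,1))
    return d,t
def st():
    o=get_obs();M=rot(o['tool_rot']);print('t',round(o['t'],2),'tcp',np.round(o['eef_pos'],4),'az',round(np.rad2deg(np.arctan2(M[1,0],M[0,0])),1),'zax',np.round(M[:,2],3),'F',np.round(o['contact_force'],2),'w',round(o['gripper_width'],3),'q',np.round(o['q'],2))
E
python3 -c "
from h import *
st();go_units(.516,.264,.26,90)"
```

```text
t 2.85 tcp [0.2064 0.6427 0.3039] az 72.2 zax [ 0.  0. -1.] F [-0.12  0.46 -0.69] w 1.002 q [-1.37  0.48  0.02  1.56 -0.01  1.11 -0.08]
shift [-10.64  16.42   1.76] turn [ 0.   -0.   -1.78] rows>= 7.9
```

Emit:
apply_moves([
  [[-2,3,-2],[0,0,-0.5],1],
  [[-10.64,16.4,-2],[0,0,-1.78],1],
  [[-10.64,16.4,-2],[0,0,-1.78],1],
  [[-10.64,16.4,-2],[0,0,-1.78],1],
  [[-10.64,16.4,-2],[0,0,-1.78],1],
  [[-10.64,16.4,-2],[0,0,-1.78],1],
  [[-10.64,16.4,-2],[0,0,-1.78],1],
  [[-10.64,16.4,-2],[0,0,-1.78],1],
  [[-10.64,16.4,-2],[0,0,-1.78],1],
  [[-10.64,16.4,1.7],[0,0,-1.78],1],
  [[-10.64,16.4,1.7],[0,0,-1.78],1],
  [[-10.64,16.4,1.7],[0,0,-1.78],1],
  [[-10.64,16.4,1.7],[0,0,-1.78],1],
], force=40)

```text
t: 4.47
eef_pos: [0.5159, 0.2649, 0.2629]
tool_rot: [0.0, 0.707, 0.707, 0.001]
contact_force: [0.2, 0.3, 0.6]
gripper_width: 1.002
```

Run:
```python
from h import *
st();r=cam('wrist');save(r,'pics/w1.png')
for q,z in [('bottle1',.1),('unit_drawer0_handle',.062)]:
    for s in silhouettes('wrist',q)[:2]:
        m=s['mask'];print(q,round(s['conf'],2),s['pixel'],onplane(r,s['pixel'],z),m.sum(), rect(m,r,z))
# blue cap pixels
hsv=cv2.cvtColor(r['color'],cv2.COLOR_RGB2HSV)
m=((hsv[...,0]>100)&(hsv[...,0]<130)&(hsv[...,1]>150)&(hsv[...,2]>60)).astype(np.uint8)
n,l,s,c=cv2.connectedComponentsWithStats(m)
for i in range(1,n):
    if s[i,4]>100: print(s[i],c[i],onplane(r,c[i][::-1],.1))
```

```text
t 4.47 tcp [0.5159 0.2649 0.2629] az 90.0 zax [ 0.002  0.001 -1.   ] F [0.23 0.32 0.61] w 1.002 q [-0.69  0.36  0.14  1.84 -0.06  0.94  1.05]
bottle1 0.65 [308.1, 277.1] [0.59740349 0.2615366  0.1       ] 11415 ((601.2083740234375, 256.4442138671875), (71.49264526367188, 185.36956787109375), 9.530682563781738)
bottle1 0.58 [193.7, 277.9] [0.49755108 0.26249707 0.1       ] 6896 ((501.4187927246094, 262.9229431152344), (70.42644500732422, 70.55224609375), 45.472023010253906)
unit_drawer0_handle 0.62 [308.9, 273.6] [0.62378199 0.25745516 0.062     ] 11538 ((627.3681030273438, 254.68492126464844), (83.26217651367188, 215.88040161132812), 9.722617149353027)
[108  65  29  14 364] [121.93131868  71.28296703] [0.39940815 0.14301577 0.1       ]
[ 252  193   53   52 2130] [277.80375587 218.4084507 ] [0.51677611 0.26239027 0.1       ]
```

View pics/w1.png

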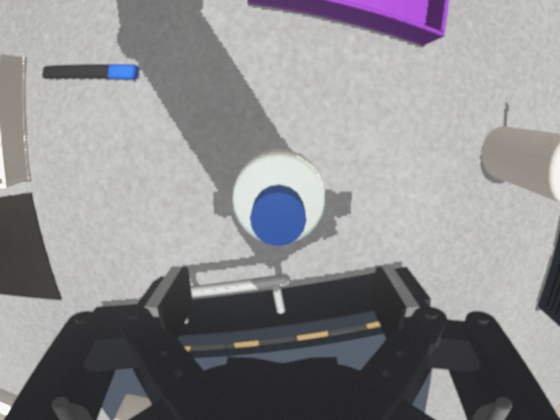

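Emit:
apply_moves([
  [[-0.1,0,2.5],[0,0,0],1],
  [[-0.1,0,4.0],[0,0,0],1],
  [[-0.1,0,4.7],[0,0,0],1],
  [[-0.1,0,4.7],[0,0,0],1],
  [[-0.1,0,4.7],[0,0,0],-1],
  [[-0.1,0,4.7],[0,0,0],-1],
  [[-0.1,0,4.7],[0,0,0],-1],
  [[-0.1,0,4.7],[0,0,0],-1],
  [[-0.1,0,4.7],[0,0,0],-1],
  [[-0.1,0,4.2],[0,0,0],-1],
  [[-0.1,0,3.9],[0,0,0],-1],
  [[-0.1,0,3.9],[0,0,0],-1],
], force=60)

```text
t: 6.12
eef_pos: [0.5157, 0.2616, 0.1646]
tool_rot: [0.0, 0.707, 0.707, 0.001]
contact_force: [-0.3, 0.8, -4.4]
gripper_width: 0.475
```

```bash
python3 -c "
from h import *
st();go_units(.52,.0,.168,90);go_units(.602,-.1515,.168,90);go_units(.602,-.1515,.152,90)"
```

```text
t 6.12 tcp [0.5157 0.2616 0.1646] az 90.0 zax [ 0.001  0.001 -1.   ] F [-0.28  0.84 -4.41] w 0.475 q [-0.67  0.49  0.13  1.91 -0.09  0.74  1.07]
shift [-10.46   0.18  -0.14] turn [ 0.01 -0.   -0.  ] rows>= 4.2
shift [-16.52   3.46  -0.14] turn [ 0.01 -0.   -0.  ] rows>= 6.8
shift [-16.52   3.46   0.5 ] turn [ 0.01 -0.   -0.  ] rows>= 6.8
```

Emit:
apply_moves([
  [[-1.5,0.1,-0.1],[0,0,0],-1],
  [[-3.5,0.1,-0.1],[0,0,0],-1],
  [[-5.5,0.1,-0.1],[0,0,0],-1],
  [[-7.5,0.1,-0.1],[0,0,0],-1],
  [[-9.5,0.1,-0.1],[0,0,0],-1],
  [[-11.2,0.6,-0.1],[0,0,0],-1],
  [[-13,1.55,-0.1],[0,0,0],-1],
  [[-14.8,2.5,-0.1],[0,0,0],-1],
  [[-16,3.2,-0.1],[0,0,0],-1],
  [[-16.5,3.46,-0.1],[0,0,0],-1],
  [[-16.5,3.46,-0.1],[0,0,0],-1],
  [[-16.5,3.46,0.3],[0,0,0],-1],
  [[-16.5,3.46,0.55],[0,0,0],-1],
  [[-16.5,3.46,0.6],[0,0,0],-1],
  [[-16.5,3.46,0.6],[0,0,0],-1],
])

```text
t: 8.0
eef_pos: [0.6014, -0.1491, 0.1496]
tool_rot: [-0.001, 0.707, 0.708, 0.0]
contact_force: [-3.9, 2.3, 8.2]
gripper_width: 0.48
```

```bash
python3 -c "
from h import *
st();save(cam('side'),'pics/s2.png',(140,340,220,500),2.5)"
```

```text
t 8.0 tcp [ 0.6014 -0.1491  0.1496] az 90.1 zax [-0.001  0.002 -1.   ] F [-3.92  2.32  8.24] w 0.48 q [ 0.02  0.57  0.17  1.82 -0.14  0.76  1.83]
```

View pics/s2.png

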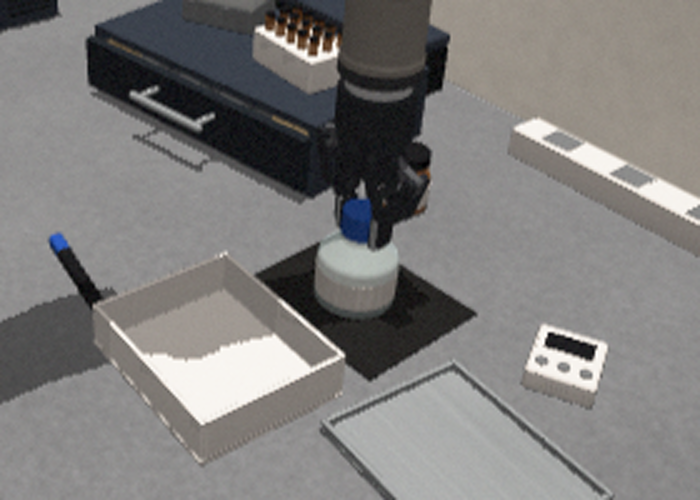

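Emit:
apply_moves([
  [[0,0,-0.05],[0,0,0],1],
  [[0,0,-0.05],[0,0,0],1],
  [[0,0,-0.05],[0,0,0],1],
  [[0,0,-0.05],[0,0,0],1],
  [[0,0,-1],[0,0,0],1],
  [[0,0,-3],[0,0,0],1],
  [[0,0,-5],[0,0,0],1],
  [[0,0,-5],[0,0,0],1],
])

```text
t: 9.05
eef_pos: [0.604, -0.1518, 0.2785]
tool_rot: [0.003, 0.707, 0.707, 0.003]
contact_force: [-0.3, 0.3, -0.5]
gripper_width: 1.0
```

Run:
```python
from h import *
st();r=cam('side');save(r,'pics/s3.png',(140,290,240,420),4)
save(cam('scene'),'pics/sc3.png',(180,330,140,320),4)
save(cam('wrist'),'pics/w3.png')
m=best('wrist','bottle1');r=cam('wrist')
print(proj(r,(.6014,-.149,.112)))
```

```text
t 9.05 tcp [ 0.604  -0.1518  0.2785] az 90.0 zax [ 0.008 -0.001 -1.   ] F [-0.27  0.32 -0.5 ] w 1.0 q [-0.01  0.42  0.21  1.73 -0.1   1.    1.8 ]
[219.67402877 283.64243228]
```

View pics/s3.png

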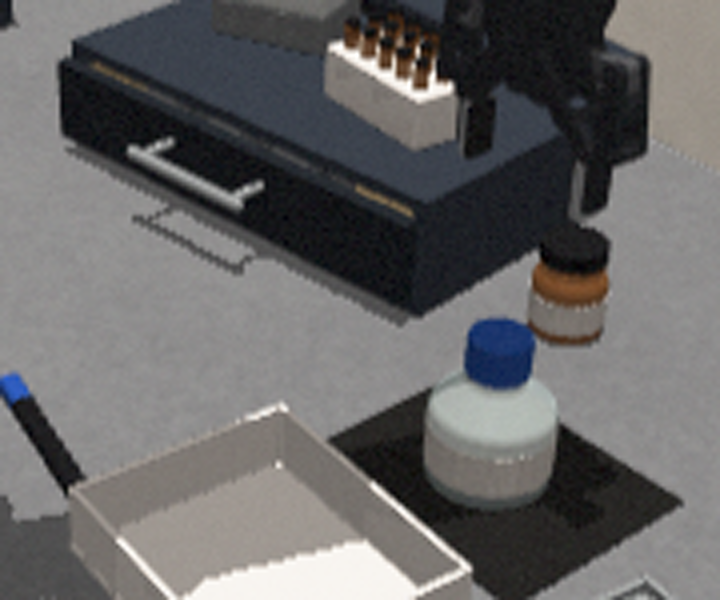

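View pics/sc3.png

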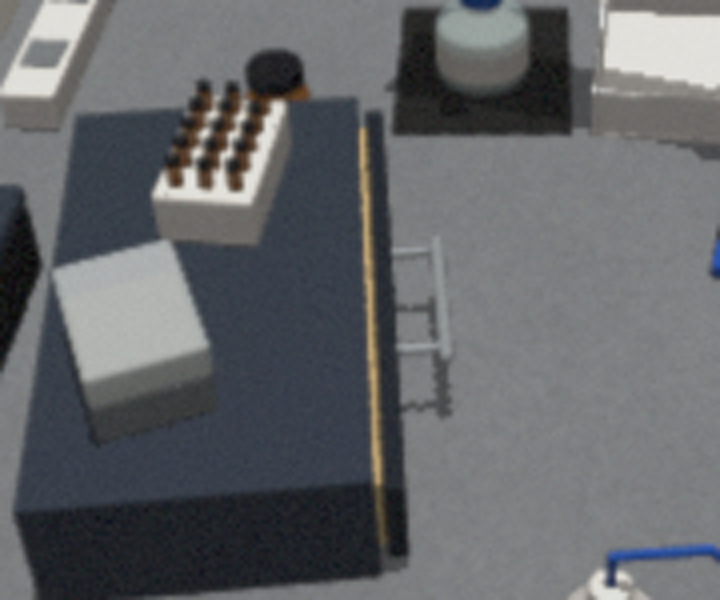

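View pics/w3.png

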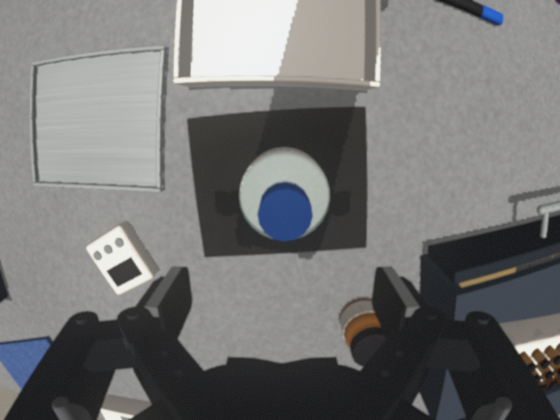

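Run:
```python
from h import *
for n,a,b in [('side',(177.5,272),(190.7,302)),('scene',(239.5,249.2),(268,251.8))]:
    r=cam(n);A=onplane(r,a,.064);B=onplane(r,b,.064);d=A-B;print(n,A,B,(A+B)/2,np.linalg.norm(d),np.rad2deg(np.arctan2(d[1],d[0])))
st();go_units(.605,.205,.2,10)
```

```text
side [0.58755686 0.26997661 0.064     ] [0.61743582 0.14444775 0.064     ] [0.60249634 0.20721218 0.064     ] 0.1290358404859532 103.38866727710304
scene [0.60878356 0.14844656 0.064     ] [0.58875159 0.26732894 0.064     ] [0.59876758 0.20788775 0.064     ] 0.1205582942223529 -80.43536912785183
t 9.4 tcp [ 0.6013 -0.1508  0.2725] az 90.0 zax [-0.003  0.    -1.   ] F [-0.98 -0.57  0.15] w 0.997 q [-0.01  0.42  0.21  1.74 -0.1   1.    1.8 ]
shift [14.23  0.15  2.9 ] turn [-0.01  0.01  8.  ] rows>= 7.5
```

Emit:
apply_moves([
  [[2,0,0.3],[0,0,1],0],
  [[4,0,0.6],[0,0,2],0],
  [[6,0,0.9],[0,0,3],-0.44],
  [[8,0,1.2],[0,0,4],-0.44],
  [[10,0,1.5],[0,0,5],-0.44],
  [[12,0,1.8],[0,0,6],-0.44],
  [[13.5,0,2.1],[0,0,7],-0.44],
  [[14.3,0,2.1],[0,0,8.05],-0.44],
  [[14.3,0,2.1],[0,0,8.05],-0.44],
  [[14.3,0,2.1],[0,0,8.05],-0.44],
])

```text
t: 10.65
eef_pos: [0.602, 0.2049, 0.2211]
tool_rot: [0.001, 0.996, 0.084, -0.0]
contact_force: [-0.4, -0.7, -0.0]
gripper_width: 0.281
```

Run:
```python
from h import *
st();r=cam('wrist');save(r,'pics/w4.png')
for P in [(.600,.207,.062),(.610,.148,.062),(.590,.266,.062)]: print(proj(r,P))
```

```text
t 10.65 tcp [0.602  0.2049 0.2211] az 9.6 zax [-0.    -0.001 -1.   ] F [-0.45 -0.67 -0.04] w 0.281 q [-0.74  0.53  0.44  1.75 -0.27  0.92 -0.03]
[214.77699049 280.87891471]
[285.25198606 280.87041645]
[133.46058955 280.91455697]
```

View pics/w4.png

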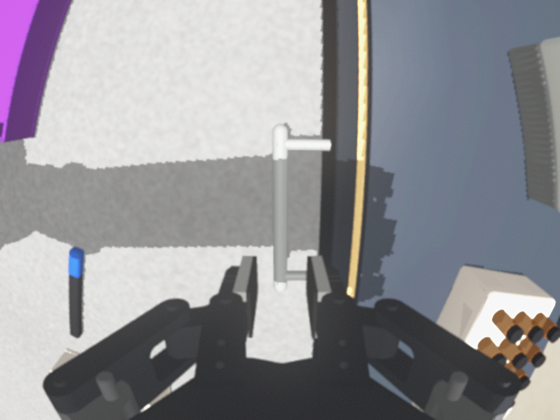

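Emit:
apply_moves([
  [[-0.1,-0.1,2],[0,0,0],-0.44],
  [[-0.1,-0.1,3.6],[0,0,0],-0.44],
  [[-0.1,-0.1,4.15],[0,0,0],-0.44],
  [[-0.1,-0.1,4.15],[0,0,0],-0.44],
  [[-0.1,-0.1,4.15],[0,0,0],-1],
  [[-0.1,-0.1,4.15],[0,0,0],-1],
  [[-0.1,-0.1,4.15],[0,0,0],-1],
])

```text
t: 11.58
eef_pos: [0.6001, 0.2079, 0.119]
tool_rot: [0.0, 0.997, 0.082, 0.001]
contact_force: [0.1, -2.9, 7.1]
gripper_width: 0.098
```

Run:
```python
from h import *
st()
```

```text
t 11.57 tcp [0.6001 0.2079 0.119 ] az 9.5 zax [ 0.002  0.    -1.   ] F [ 0.06 -2.94  7.09] w 0.098 q [-0.7   0.66  0.37  1.81 -0.34  0.74  0.02]
```

Emit:
apply_moves([
  [[-0.5,0,0],[0,0,0],-1],
  [[-1.2,0,0],[0,0,0],-1],
  [[-2,0,0],[0,0,0],-1],
  [[-2.8,0,0],[0,0,0],-1],
  [[-3.6,0,0],[0,0,0],-1],
  [[-4.4,0,0],[0,0,0],-1],
  [[-5.2,0,0],[0,0,0],-1],
  [[-5.8,0,0],[0,0,0],-1],
  [[-6.2,0,0],[0,0,0],-1],
  [[-6.2,0,0],[0,0,0],-1],
  [[-6.2,0,0],[0,0,0],-1],
])

```text
t: 12.95
eef_pos: [0.4467, 0.1821, 0.1189]
tool_rot: [-0.0, 0.997, 0.082, 0.001]
contact_force: [-0.9, -5.7, 13.3]
gripper_width: 0.1
```

Run:
```python
from h import *
st();save(cam('side'),'pics/s5.png')
```

```text
t 12.95 tcp [0.4467 0.1821 0.1189] az 9.4 zax [ 0.002  0.    -1.   ] F [-0.86 -5.72 13.3 ] w 0.1 q [-0.83  0.47  0.38  2.17 -0.33  0.55 -0.04]
```

View pics/s5.png

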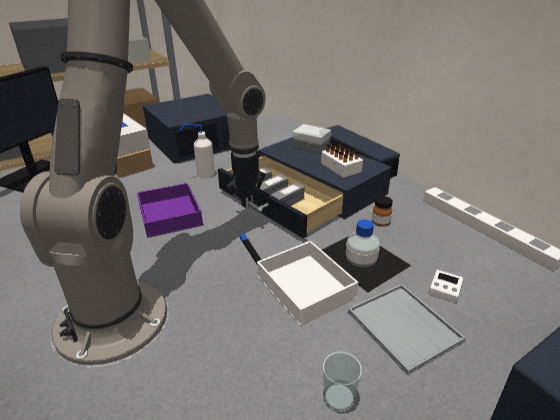

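Emit:
apply_moves([
  [[0,0,0],[0,0,0],-0.44],
  [[0,0,0],[0,0,0],-0.44],
  [[0,0,-1.5],[0,0,0],-0.44],
  [[0,0,-3],[0,0,0],-0.44],
  [[0.5,0,-5],[0,0,-1],-0.44],
  [[1,0,-7],[0,0,-2],1],
  [[1.5,0,-7.5],[0,0,-3],1],
  [[2,0,-7.5],[0,0,-4],1],
  [[2.5,0,-7.5],[0,0,-5],1],
  [[2.5,0,-7.5],[0,0,-6],1],
  [[2.5,0,-7.5],[0,0,-7],1],
  [[2.5,0,-7.5],[0,0,-8],1],
  [[2.5,0,-7.5],[0,0,-9],1],
  [[2.5,0,-7.5],[0,0,-9],1],
  [[2.5,0,-7.5],[0,0,-9],1],
])

```text
t: 14.88
eef_pos: [0.5076, 0.1934, 0.305]
tool_rot: [-0.0, 0.647, 0.762, -0.0]
contact_force: [0.7, -0.1, 0.4]
gripper_width: 1.001
```

Run:
```python
from h import *
st();r=cam('wrist');save(r,'pics/w6.png')
for s in silhouettes('wrist','box1'):
    m=s['mask'];print(round(s['conf'],2),s['pixel'],onplane(r,s['pixel'],.067)[:2],m.sum(),rect(m,r,.067) if m.sum()>50 else '')
```

```text
t 14.88 tcp [0.5076 0.1934 0.305 ] az 99.3 zax [-0.001 -0.    -1.   ] F [ 0.72 -0.11  0.4 ] w 1.001 q [-0.69  0.26  0.25  1.88 -0.08  1.01  1.33]
0.95 [245.3, 316.6] [0.55470219 0.23803003] 4132 ((562.6428833007812, 241.4396514892578), (121.46683502197266, 42.361209869384766), 10.346872329711914)
0.89 [232.4, 380.1] [0.53033656 0.3018144 ] 3707 ((546.3706665039062, 309.8101806640625), (118.01222229003906, 52.43632125854492), 7.049977779388428)
0.8 [246.6, 244.1] [0.5684068  0.16433084] 4083 ((572.056884765625, 166.70260620117188), (119.53437805175781, 42.090049743652344), 10.503918647766113)
0.45 [54.9, 177.6] [0.38545889 0.07184875] 1473 ((384.646484375, 68.4189224243164), (113.0553970336914, 15.178147315979004), 81.10362243652344)
```

View pics/w6.png

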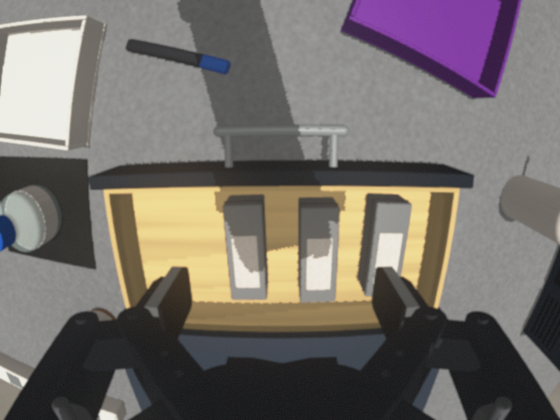

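Run:
```python
from h import *
np.set_printoptions(precision=4,suppress=True)
st();r=cam('wrist')
for s in silhouettes('wrist','box1')[:3]:
    m=s['mask'];p=onplane(r,s['pixel'],.05)
    print(s['pixel'],*fit([(r,m)],lambda p:boxpts(*p,.11,.04,.022,.067),[p[0],p[1],.16],[.01,.01,.05]))
    go_units(p[0],p[1],.2,99)
# handle ends
for px in [(129,215),(129,346)]: print(onplane(r,px,.062))
```

```text
t 14.97 tcp [0.5077 0.1934 0.305 ] az 99.4 zax [-0. -0. -1.] F [-0.51 -0.99 -0.45] w 0.998 q [-0.69  0.26  0.25  1.88 -0.08  1.01  1.33]
[248.4, 245.7] [0.5778 0.1666 0.1761] 0.9624942475839853
shift [-1.56  2.58  4.2 ] turn [-0.    0.    0.04] rows>= 2.1
[246.6, 316.4] [0.5676 0.2428 0.1748] 0.9741800418702024
shift [1.53 2.5  4.2 ] turn [-0.    0.    0.04] rows>= 2.0
[232.2, 382.4] [0.5512 0.3172 0.1637] 0.7910803204156744
shift [4.46 1.85 4.2 ] turn [-0.    0.    0.04] rows>= 2.6
[0.4545 0.1193 0.062 ]
[0.4338 0.2446 0.062 ]
```

Run:
```python
from h import *
go_units(.577,.1667,.2,99.8);go_units(.577,.1667,.114,99.8)
```

```text
shift [-1.51  2.56  4.2 ] turn [-0.    0.   -0.04] rows>= 2.1
shift [-1.51  2.56  7.64] turn [-0.    0.   -0.04] rows>= 3.3
```

Emit:
apply_moves([
  [[-1.5,2.56,2],[0,0,0],0.4],
  [[-1.5,2.56,4.2],[0,0,0],0.4],
  [[-1.5,2.56,6],[0,0,0],0.4],
  [[-1.5,2.56,7.2],[0,0,0],0.4],
  [[-1.5,2.56,7.65],[0,0,0],0.4],
  [[-1.5,2.56,7.65],[0,0,0],0.4],
  [[-1.5,2.56,7.65],[0,0,0],-1],
  [[-1.5,2.56,7.65],[0,0,0],-1],
  [[-1.5,2.56,7.65],[0,0,0],-1],
  [[-1.5,2.56,7.65],[0,0,0],-1],
  [[-1.5,2.56,6.8],[0,0,0],-1],
  [[-1.5,2.56,6.2],[0,0,0],-1],
  [[-1.5,2.56,6.2],[0,0,0],-1],
  [[-1.5,2.56,6.2],[0,0,0],-1],
])

```text
t: 16.82
eef_pos: [0.5768, 0.1669, 0.1498]
tool_rot: [-0.0, 0.646, 0.763, -0.0]
contact_force: [0.3, -1.0, -1.3]
gripper_width: 0.456
```

```bash
cat >> h.py <<'E'
def weigh():
    f=[]
    for k in range(6): f.append(get_obs()['contact_force'][2]); read_camera('side')
    print('Fz',np.round(f,2),'mean',np.mean(f))
E
python3 - <<'E'
from h import *
st();weigh();save(cam('wrist'),'pics/w7.png')
E
```

```text
t 16.82 tcp [0.5768 0.1669 0.1498] az 99.5 zax [-0. -0. -1.] F [ 0.35 -1.05 -1.34] w 0.456 q [-0.56  0.55  0.23  1.87 -0.18  0.74  1.51]
Fz [-1.34 -0.65 -0.25 -0.35  0.11 -0.8 ] mean -0.5485035674017072
```

View pics/w7.png

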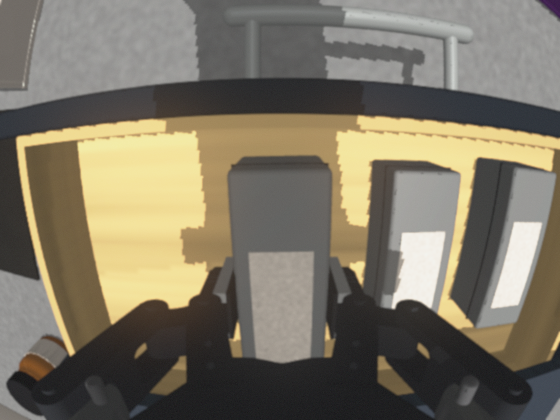

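Run:
```python
from h import *
go_units(.577,.1667,.205,88.6);go_units(.414,-.196,.205,88.6);go_units(.414,-.196,.099,88.6)
```

```text
shift [-0.01 -0.   -2.21] turn [-0.    0.    1.09] rows>= 1.0
shift [-13.24  -8.82  -2.2 ] turn [-0.    0.    1.09] rows>= 6.4
shift [-13.24  -8.82   2.04] turn [-0.    0.    1.09] rows>= 6.4
```

Emit:
apply_moves([
  [[0,0,-1.2],[0,0,0],-1],
  [[0,0,-2.2],[0,0,0],-1],
  [[-1.3,-0.9,-2.2],[0,0,0.3],-1],
  [[-3.2,-2.1,-2.2],[0,0,0.6],-1],
  [[-5.2,-3.4,-2.2],[0,0,1.09],-1],
  [[-7.2,-4.8,-2.2],[0,0,1.09],-1],
  [[-9.2,-6.1,-2.2],[0,0,1.09],-1],
  [[-11.2,-7.5,-2.2],[0,0,1.09],-1],
  [[-12.6,-8.4,-2.2],[0,0,1.09],-1],
  [[-13.24,-8.82,-2.2],[0,0,1.09],-1],
  [[-13.24,-8.82,-2.2],[0,0,1.09],-1],
  [[-13.24,-8.82,-0.5],[0,0,1.09],-1],
  [[-13.24,-8.82,1.2],[0,0,1.09],-1],
  [[-13.24,-8.82,2.0],[0,0,1.09],-1],
  [[-13.24,-8.82,2.0],[0,0,1.09],-1],
])

```text
t: 19.05
eef_pos: [0.4146, -0.1945, 0.0989]
tool_rot: [-0.001, 0.715, 0.699, -0.0]
contact_force: [0.7, 0.6, 0.2]
gripper_width: 0.456
```

Run:
```python
from h import *
st();save(cam('wrist'),'pics/w8.png');save(cam('side'),'pics/s8.png',(150,360,180,460),2.5)
```

```text
t 19.05 tcp [ 0.4146 -0.1945  0.0989] az 88.7 zax [-0.002  0.001 -1.   ] F [0.71 0.6  0.2 ] w 0.456 q [ 0.04  0.48  0.31  2.23 -0.31  0.48  2.15]
```

View pics/w8.png

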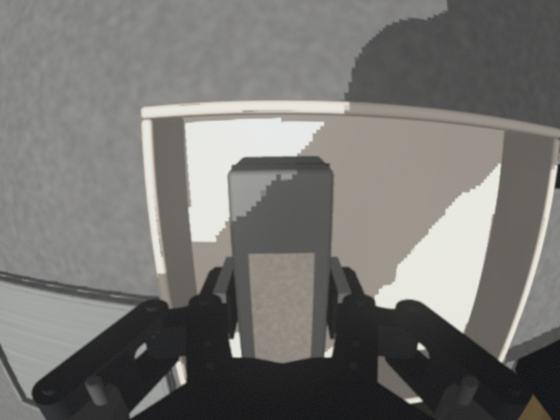

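View pics/s8.png

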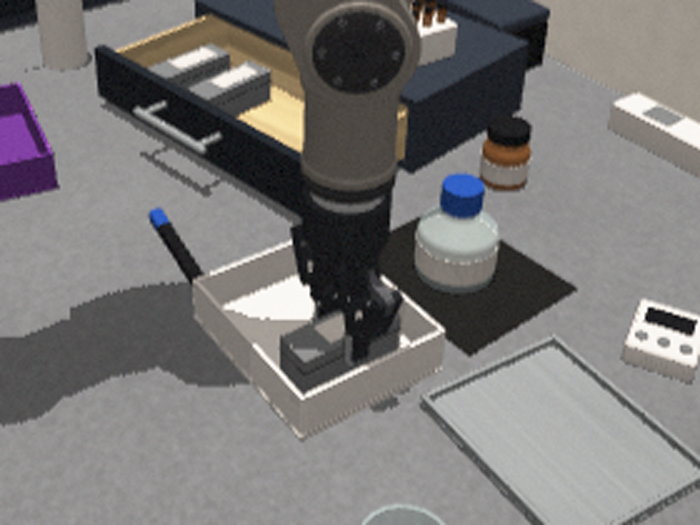

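Run:
```python
from h import *
go_units(.567,.2428,.22,99.8);go_units(.567,.2428,.114,99.8)
```

```text
shift [17.65  5.68 -4.8 ] turn [-0.   -0.   -1.11] rows>= 7.7
shift [17.64  5.68 -0.56] turn [-0.   -0.   -1.11] rows>= 7.4
```

Emit:
apply_moves([
  [[0,0,0],[0,0,0],0.12],
  [[0,0,0],[0,0,0],0.12],
  [[0,0,-1.5],[0,0,0],0.12],
  [[0,0,-3],[0,0,0],0.12],
  [[1.5,0.5,-4.8],[0,0,0],0.4],
  [[4,1.3,-4.8],[0,0,-0.3],0.4],
  [[6.3,2,-4.8],[0,0,-0.6],0.4],
  [[8.7,2.8,-4.8],[0,0,-1.11],0.4],
  [[11,3.5,-4.8],[0,0,-1.11],0.4],
  [[13.4,4.3,-4.8],[0,0,-1.11],0.4],
  [[15.8,5.1,-4.8],[0,0,-1.11],0.4],
  [[17.65,5.68,-4.8],[0,0,-1.11],0.4],
  [[17.65,5.68,-4.8],[0,0,-1.11],0.4],
  [[17.65,5.68,-4.8],[0,0,-1.11],0.4],
])

```text
t: 20.9
eef_pos: [0.5668, 0.241, 0.22]
tool_rot: [0.0, 0.645, 0.764, -0.0]
contact_force: [-0.5, -0.5, 0.0]
gripper_width: 0.697
```

Run:
```python
from h import *
np.set_printoptions(precision=4,suppress=True)
st();r=cam('wrist');save(r,'pics/w9.png')
for s in silhouettes('wrist','box1')[:3]:
    m=s['mask'];p=onplane(r,s['pixel'],.05)
    print(s['conf'],s['pixel'],*fit([(r,m)],lambda p:boxpts(*p,.11,.04,.022,.067),[p[0],p[1],.16],[.01,.01,.05]))
go_units(.567,.2428,.114,99.8)
```

```text
t 20.9 tcp [0.5668 0.241  0.22  ] az 99.7 zax [-0.    -0.001 -1.   ] F [-0.51 -0.48  0.01] w 0.697 q [-0.69  0.48  0.25  1.79 -0.15  0.89  1.37]
0.88 [202.5, 380.5] [0.5514 0.3177 0.1271] 0.8849255935476542
0.86 [215.2, 285.1] [0.5686 0.2432 0.1779] 0.9833518312985572
shift [0.12 0.02 4.25] turn [-0.    0.   -0.02] rows>= 1.7
```

View pics/w9.png

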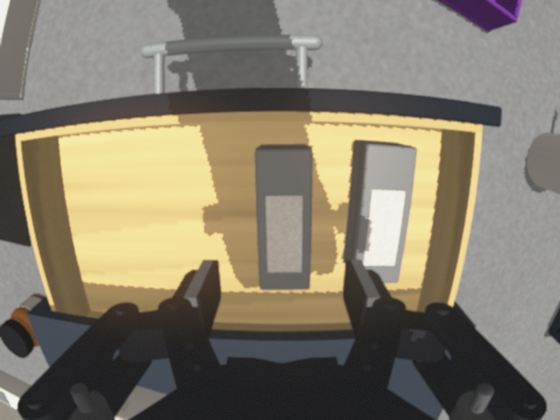

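Emit:
apply_moves([
  [[0.08,0.05,2],[0,0,0],0.4],
  [[0.08,0.05,3.7],[0,0,0],0.4],
  [[0.08,0.05,4.25],[0,0,0],0.4],
  [[0.08,0.05,4.25],[0,0,0],0.4],
  [[0.08,0.05,4.25],[0,0,0],-1],
  [[0.08,0.05,4.25],[0,0,0],-1],
  [[0.08,0.05,4.25],[0,0,0],-1],
  [[0.08,0.05,4.25],[0,0,0],-1],
  [[0.08,0.05,3.3],[0,0,0],-1],
  [[0.08,0.05,2.8],[0,0,0],-1],
  [[0.08,0.05,2.8],[0,0,0],-1],
  [[0.08,0.05,2.8],[0,0,0],-1],
])

```text
t: 22.5
eef_pos: [0.5674, 0.2438, 0.1496]
tool_rot: [-0.0, 0.645, 0.764, -0.0]
contact_force: [-0.7, -0.9, -3.3]
gripper_width: 0.45
```

Run:
```python
from h import *
st();weigh();save(cam('wrist'),'pics/w10.png')
go_units(.4154,-.115,.205,88.6);go_units(.4154,-.115,.099,88.6)
a=-.062;x=.517+np.sin(-a)*(-.06)+0;y=-.373-.06*np.cos(a)
print(x,y);go_units(x,y,.22,86.5);go_units(x,y,.099,86.5)
```

```text
t 22.5 tcp [0.5674 0.2438 0.1496] az 99.7 zax [-0.001 -0.    -1.   ] F [-0.71 -0.86 -3.33] w 0.45 q [-0.67  0.57  0.23  1.83 -0.18  0.76  1.39]
Fz [-3.33 -4.08 -2.97 -2.59 -2.28 -3.51] mean -3.1272027239606737
shift [-13.12  -8.43  -2.2 ] turn [-0.    0.    1.11] rows>= 6.3
shift [-13.12  -8.42   2.04] turn [-0.    0.    1.11] rows>= 6.3
0.5132823828219755 -0.432884716936107
shift [-26.31  -6.71  -2.8 ] turn [-0.    0.    1.32] rows>= 10.9
shift [-26.31  -6.7    2.04] turn [-0.    0.    1.32] rows>= 10.9
```

View pics/w10.png

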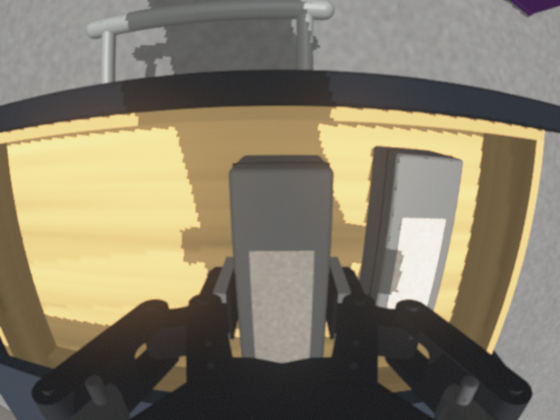

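Run:
```python
from h import *
st();go_units(.48,.0,.21,88);go_units(.47,-.2,.21,86.5);go_units(.514,-.418,.21,86.5);go_units(.514,-.418,.098,86.5)
```

```text
t 22.85 tcp [0.5678 0.2438 0.1498] az 99.7 zax [-0.001 -0.    -1.   ] F [-0.15 -1.08 -4.28] w 0.452 q [-0.67  0.57  0.23  1.83 -0.18  0.76  1.39]
shift [-9.02 -5.1  -2.4 ] turn [-0.    0.    1.17] rows>= 4.3
shift [-16.84  -6.84  -2.4 ] turn [-0.    0.    1.32] rows>= 7.3
shift [-25.73  -6.58  -2.4 ] turn [-0.    0.    1.32] rows>= 10.7
shift [-25.73  -6.58   2.08] turn [-0.    0.    1.32] rows>= 10.7
```

Emit:
apply_moves([
  [[0,0,-1.2],[0,0,0],-1],
  [[0,0,-2.4],[0,0,0],-1],
  [[-1.5,-0.85,-2.4],[0,0,0.2],-1],
  [[-3.4,-1.9,-2.4],[0,0,0.4],-1],
  [[-5.4,-3,-2.4],[0,0,0.7],-1],
  [[-7.3,-4.1,-2.4],[0,0,1.0],-1],
  [[-9,-5.1,-2.4],[0,0,1.17],-1],
  [[-11,-5.6,-2.4],[0,0,1.2],-1],
  [[-13,-6,-2.4],[0,0,1.3],-1],
  [[-15,-6.4,-2.4],[0,0,1.32],-1],
  [[-17,-6.8,-2.4],[0,0,1.32],-1],
  [[-19,-6.75,-2.4],[0,0,1.32],-1],
  [[-21,-6.7,-2.4],[0,0,1.32],-1],
  [[-23,-6.65,-2.4],[0,0,1.32],-1],
  [[-24.8,-6.6,-2.4],[0,0,1.32],-1],
  [[-25.73,-6.58,-2.4],[0,0,1.32],-1],
  [[-25.73,-6.58,-2.4],[0,0,1.32],-1],
  [[-25.73,-6.58,0],[0,0,1.32],-1],
  [[-25.73,-6.58,1.5],[0,0,1.32],-1],
  [[-25.73,-6.58,1.5],[0,0,1.32],-1],
])

```text
t: 25.35
eef_pos: [0.5126, -0.415, 0.1095]
tool_rot: [-0.004, 0.728, 0.686, -0.0]
contact_force: [0.2, 0.0, -2.7]
gripper_width: 0.456
```

Run:
```python
from h import *
st();save(cam('wrist'),'pics/w11.png');go_units(.514,-.418,.097,86.5);save(cam('side'),'pics/s11.png',(200,420,200,500),2.4)
```

```text
t 25.35 tcp [ 0.5126 -0.415   0.1095] az 86.6 zax [-0.006  0.005 -1.   ] F [ 0.22  0.   -2.74] w 0.456 q [ 0.33  0.71  0.37  1.74 -0.35  0.77  2.38]
shift [-0.06  0.01  0.6 ] turn [-0.01 -0.01  0.  ] rows>= 0.2
```

View pics/w11.png

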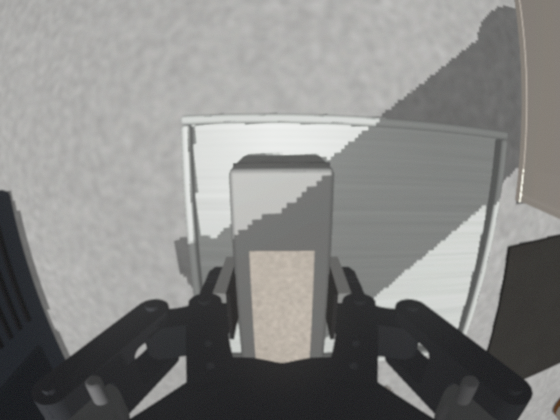

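View pics/s11.png

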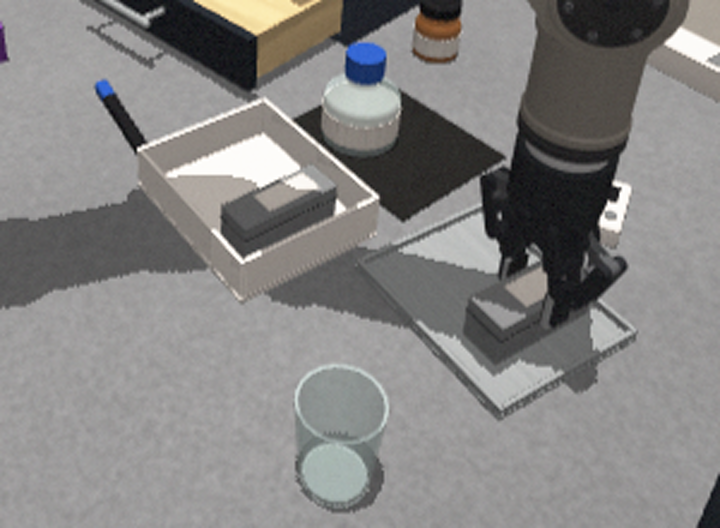

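Emit:
apply_moves([
  [[0,0,0.3],[0,0,0],-1],
  [[0,0,0.5],[0,0,0],-1],
  [[0,0,0.55],[0,0,0],-1],
  [[0,0,0.55],[0,0,0],0.3],
  [[0,0,0.55],[0,0,0],0.3],
  [[0,0,0.5],[0,0,0],0.3],
  [[0,0,-1],[0,0,0],0.3],
  [[0,0,-2.5],[0,0,0],0.3],
  [[0,0,-4.5],[0,0,0],0.3],
  [[0,0,-4.5],[0,0,0],0.4],
])

```text
t: 26.7
eef_pos: [0.5156, -0.4198, 0.23]
tool_rot: [0.004, 0.729, 0.685, 0.001]
contact_force: [0.3, -0.2, -0.4]
gripper_width: 0.703
```

Run:
```python
from h import *
st();r=cam('wrist');save(r,'pics/w12.png')
go_units(.48,-.1,.22,99.7);go_units(.5515,.3175,.22,99.7)
s=silhouettes('wrist','box1')
if s: 
  p=onplane(r,s[0]['pixel'],.05);print(*fit([(r,s[0]['mask'])],lambda p:boxpts(*p,.11,.04,.005,.05),[p[0],p[1],-.06],[.01,.01,.05]))
s=silhouettes('wrist','column_tray')
if s: 
  p=onplane(r,s[0]['pixel'],.01);print(s[0]['conf'],s[0]['pixel'],rect(s[0]['mask'],r,.01))
```

```text
t 26.7 tcp [ 0.5156 -0.4198  0.23  ] az 86.5 zax [ 0.007 -0.005 -1.   ] F [ 0.31 -0.19 -0.45] w 0.703 q [ 0.28  0.56  0.44  1.68 -0.28  0.96  2.33]
shift [12.64 -2.17  0.26] turn [ 0.02  0.01 -1.32] rows>= 5.1
shift [29.48 -0.34  0.23] turn [ 0.02  0.01 -1.32] rows>= 11.8
[ 0.51341448 -0.41778046 -0.05317638] 0.9823599169878446
0.76 [185.1, 345.8] ((518.5601196289062, -372.82452392578125), (193.02398681640625, 162.538330078125), 85.90040588378906)
```

View pics/w12.png

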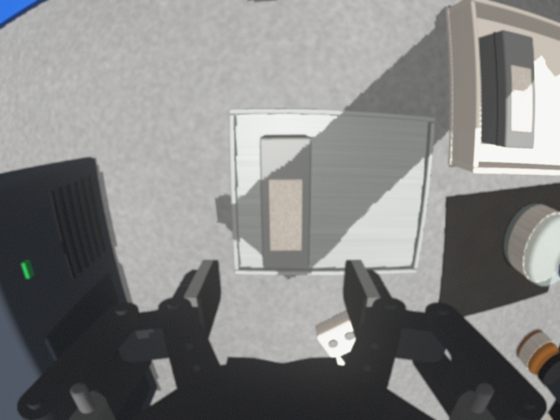

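Emit:
apply_moves([
  [[2,0,0],[0,0,0],0.4],
  [[4.4,0,0],[0,0,-0.2],0.4],
  [[6.8,0,0],[0,0,-0.4],0.4],
  [[9.2,0,0],[0,0,-0.6],0.4],
  [[11.6,-0.1,0],[0,0,-0.8],0.4],
  [[14,-0.1,0],[0,0,-1],0.4],
  [[16.4,-0.2,0],[0,0,-1.32],0.4],
  [[18.8,-0.2,0],[0,0,-1.32],0.4],
  [[21.2,-0.2,0],[0,0,-1.32],0.4],
  [[23.6,-0.3,0],[0,0,-1.32],0.4],
  [[26,-0.3,0.1],[0,0,-1.32],0.4],
  [[28.2,-0.34,0.2],[0,0,-1.32],0.4],
  [[29.48,-0.34,0.2],[0,0,-1.32],0.4],
  [[29.48,-0.34,0.2],[0,0,-1.32],0.4],
  [[29.48,-0.34,0.2],[0,0,-1.32],0.4],
])

```text
t: 28.72
eef_pos: [0.5503, 0.3169, 0.2188]
tool_rot: [0.0, 0.645, 0.764, -0.001]
contact_force: [0.1, -1.0, 0.8]
gripper_width: 0.705
```

Run:
```python
from h import *
np.set_printoptions(precision=4,suppress=True)
st();r=cam('wrist');save(r,'pics/w13.png')
for s in silhouettes('wrist','box1')[:2]:
    m=s['mask'];p=onplane(r,s['pixel'],.05)
    q,c=fit([(r,m)],lambda p:boxpts(*p,.11,.04,.022,.067),[p[0],p[1],.16],[.01,.01,.05])
    print(s['conf'],s['pixel'],q,c)
    go_units(q[0],q[1],.114,90+np.rad2deg(q[2]))
```

```text
t 28.73 tcp [0.5503 0.3169 0.2188] az 99.6 zax [-0.002 -0.002 -1.   ] F [ 0.14 -0.97  0.76] w 0.705 q [-0.81  0.51  0.26  1.75 -0.16  0.91  1.26]
0.56 [214.5, 282.4] [0.5513 0.3169 0.1366] 0.9859447567831826
shift [0.03 0.03 4.22] turn [-0.01  0.01  0.17] rows>= 1.7
```

View pics/w13.png

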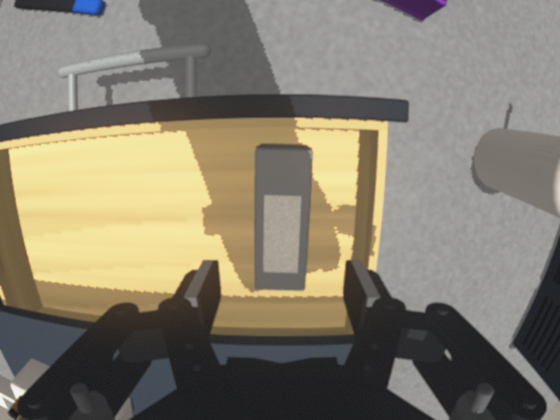

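Emit:
apply_moves([
  [[0.03,0.03,2],[0,0,0.17],0.35],
  [[0.03,0.03,3.7],[0,0,0.17],0.35],
  [[0.03,0.03,4.2],[0,0,0.17],0.35],
  [[0.03,0.03,4.2],[0,0,0.17],0.35],
  [[0.03,0.03,4.2],[0,0,0.17],-1],
  [[0.03,0.03,4.2],[0,0,0.17],-1],
  [[0.03,0.03,4.2],[0,0,0.17],-1],
  [[0.03,0.03,4.2],[0,0,0.17],-1],
  [[0.03,0.03,3.3],[0,0,0.17],-1],
  [[0.03,0.03,2.8],[0,0,0.17],-1],
  [[0.03,0.03,2.8],[0,0,0.17],-1],
  [[0.03,0.03,2.8],[0,0,0.17],-1],
])

```text
t: 30.32
eef_pos: [0.5509, 0.319, 0.1497]
tool_rot: [-0.0, 0.656, 0.755, -0.0]
contact_force: [-0.3, 0.3, -1.2]
gripper_width: 0.453
```

Run:
```python
from h import *
st();weigh();save(cam('wrist'),'pics/w14.png')
print('bin');go_units(.4154,-.115,.205,88.6);go_units(.4154,-.115,.099,88.6)
print('tray');go_units(.48,.0,.21,88);go_units(.47,-.2,.21,86.5);go_units(.5198,-.328,.21,86.5);go_units(.5198,-.328,.11,86.5)
```

```text
t 30.32 tcp [0.5509 0.319  0.1497] az 98.0 zax [-0.001 -0.    -1.   ] F [-0.34  0.31 -1.17] w 0.453 q [-0.8   0.6   0.24  1.78 -0.19  0.78  1.25]
Fz [-1.17 -1.23 -0.92 -0.35 -0.07  0.05] mean -0.6127079623420152
bin
shift [-16.44  -7.79  -2.2 ] turn [-0.    0.    0.94] rows>= 7.3
shift [-16.44  -7.79   2.04] turn [-0.    0.    0.94] rows>= 7.3
tray
shift [-12.24  -4.59  -2.4 ] turn [-0.  0.  1.] rows>= 5.3
shift [-20.11  -6.1   -2.4 ] turn [-0.    0.    1.15] rows>= 8.5
shift [-25.46  -4.84  -2.4 ] turn [-0.    0.    1.15] rows>= 10.4
shift [-25.46  -4.84   1.6 ] turn [-0.    0.    1.15] rows>= 10.4
```

View pics/w14.png

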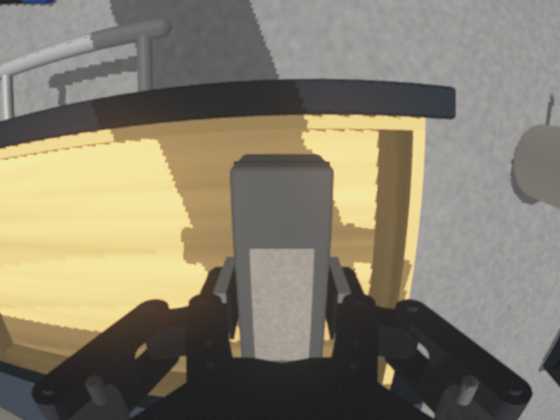

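Emit:
apply_moves([
  [[0,0,-1.2],[0,0,0],-1],
  [[0,0,-2.2],[0,0,0],-1],
  [[-1.6,-0.75,-2.2],[0,0,0.3],-1],
  [[-3.6,-1.7,-2.2],[0,0,0.6],-1],
  [[-5.6,-2.65,-2.2],[0,0,0.94],-1],
  [[-7.6,-3.6,-2.2],[0,0,0.94],-1],
  [[-9.6,-4.55,-2.2],[0,0,0.94],-1],
  [[-11.6,-5.5,-2.2],[0,0,0.94],-1],
  [[-13.6,-6.45,-2.2],[0,0,0.94],-1],
  [[-15.4,-7.3,-2.2],[0,0,0.94],-1],
  [[-16.44,-7.79,-2.2],[0,0,0.94],-1],
  [[-16.44,-7.79,-2.2],[0,0,0.94],-1],
  [[-16.44,-7.79,-0.5],[0,0,0.94],-1],
  [[-16.44,-7.79,1],[0,0,0.94],-1],
  [[-16.44,-7.79,1.5],[0,0,0.94],-1],
  [[-16.44,-7.79,1.5],[0,0,0.94],-1],
])

```text
t: 32.67
eef_pos: [0.4156, -0.1145, 0.1124]
tool_rot: [-0.001, 0.716, 0.699, -0.0]
contact_force: [0.3, -0.1, -0.5]
gripper_width: 0.454
```

Run:
```python
from h import *
st();save(cam('wrist'),'pics/w15.png');go_units(.4154,-.115,.098,88.6)
```

```text
t 32.67 tcp [ 0.4156 -0.1145  0.1124] az 88.6 zax [-0.001  0.    -1.   ] F [ 0.35 -0.13 -0.51] w 0.454 q [-0.17  0.42  0.35  2.29 -0.31  0.48  1.98]
shift [-0.01 -0.03  0.61] turn [ 0. -0.  0.] rows>= 0.2
```

View pics/w15.png

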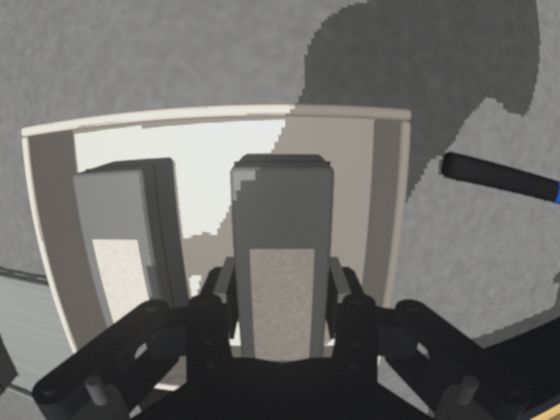

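Emit:
apply_moves([
  [[0,0,0.4],[0,0,0],-1],
  [[0,0,0.6],[0,0,0],-1],
  [[0,0,0.6],[0,0,0],-1],
  [[0,0,0.6],[0,0,0],0.12],
  [[0,0,0.6],[0,0,0],0.12],
  [[0,0,-1],[0,0,0],0.12],
  [[0,0,-2.5],[0,0,0],0.12],
  [[0,0,-4],[0,0,0],0.12],
  [[0,0,-4.3],[0,0,0],0.12],
  [[0,0,-4.3],[0,0,0],0.12],
])

```text
t: 33.98
eef_pos: [0.4155, -0.1147, 0.22]
tool_rot: [0.0, 0.716, 0.699, 0.0]
contact_force: [0.7, 0.2, 0.4]
gripper_width: 0.564
```

Run:
```python
from h import *
st();save(cam('wrist'),'pics/w16.png');go_units(.446,.182,.22,9.4)
```

```text
t 33.98 tcp [ 0.4155 -0.1147  0.22  ] az 88.6 zax [ 0.  0. -1.] F [0.72 0.17 0.43] w 0.564 q [-0.31  0.2   0.49  2.22 -0.14  0.75  1.82]
shift [11.89  0.95 -0.02] turn [-0.01  0.    7.92] rows>= 7.4
```

View pics/w16.png

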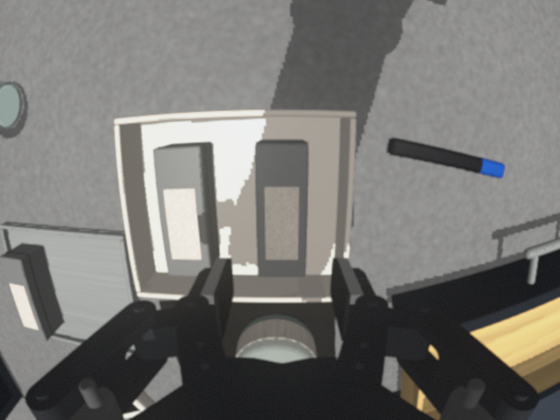

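Both empties are in the white bin. Now over to the handle.

Emit:
apply_moves([
  [[1.5,0.1,0],[0,0,1],-0.44],
  [[3,0.2,0],[0,0,2],-0.44],
  [[4.5,0.4,0],[0,0,3],-0.44],
  [[6,0.5,0],[0,0,4],-0.44],
  [[7.5,0.6,0],[0,0,5],-0.44],
  [[9,0.7,0],[0,0,6],-0.44],
  [[10.5,0.85,0],[0,0,7],-0.44],
  [[11.9,0.95,0],[0,0,7.92],-0.44],
  [[11.9,0.95,0],[0,0,7.92],-0.44],
  [[11.9,0.95,0],[0,0,7.92],-0.44],
])

```text
t: 35.28
eef_pos: [0.446, 0.1809, 0.2189]
tool_rot: [0.001, 0.997, 0.082, -0.001]
contact_force: [-0.6, -1.3, 0.4]
gripper_width: 0.282
```

Run:
```python
from h import *
st();r=cam('wrist');save(r,'pics/w17.png');go_units(.446,.182,.119,9.4)
save(cam('scene'),'pics/sc17.png')
print(proj(r,(.4455,.182,.062)))
```

```text
t 35.27 tcp [0.446  0.1809 0.2189] az 9.5 zax [-0.002 -0.002 -1.   ] F [-0.65 -1.29  0.36] w 0.282 q [-1.01  0.3   0.59  2.12 -0.24  0.78 -0.11]
shift [ 0.01 -0.07  4.01] turn [ 0.01  0.01 -0.  ] rows>= 1.6
[217.06425704 283.05731965]
```

View pics/w17.png

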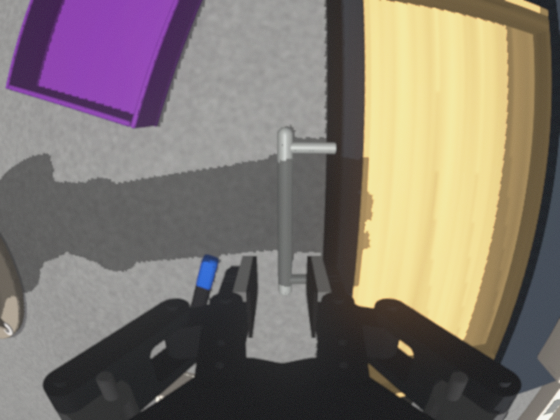

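View pics/sc17.png

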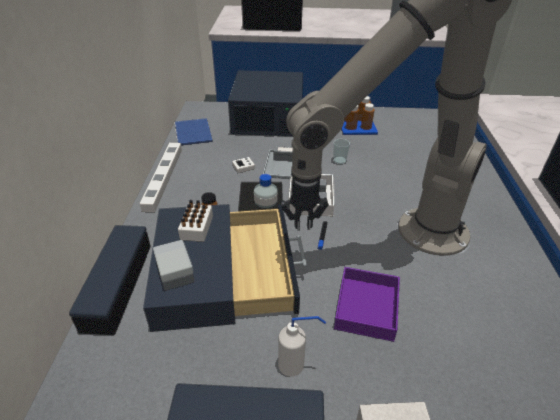

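Drawer empty, handle at column 285 between the fingers (bar spans rows 130–290). The drawer is empty. Pinch and push.

Emit:
apply_moves([
  [[0.05,0,2],[0,0,0],-0.44],
  [[0.05,0,3.6],[0,0,0],-0.44],
  [[0.05,0,4],[0,0,0],-0.44],
  [[0.05,0,4],[0,0,0],-0.44],
  [[0.05,0,4],[0,0,0],-1],
  [[0.05,0,4],[0,0,0],-1],
  [[0.05,0,4],[0,0,0],-1],
  [[0.5,0,4],[0,0,0],-1],
  [[1.2,0,4],[0,0,0],-1],
  [[2,0,4],[0,0,0],-1],
  [[2.8,0,4],[0,0,0],-1],
  [[3.6,0,4],[0,0,0],-1],
  [[4.4,0,4],[0,0,0],-1],
  [[5.1,0,4],[0,0,0],-1],
  [[5.7,0,4],[0,0,0],-1],
  [[6.0,0,4],[0,0,0],-1],
  [[6.15,0,4],[0,0,0],-1],
  [[6.15,0,4],[0,0,0],-1],
])

```text
t: 37.62
eef_pos: [0.5996, 0.2074, 0.1215]
tool_rot: [-0.0, 0.997, 0.082, 0.002]
contact_force: [1.9, -0.4, 5.7]
gripper_width: 0.102
```

Run:
```python
from h import *
st()
```

```text
t 37.62 tcp [0.5996 0.2074 0.1215] az 9.4 zax [ 0.003  0.001 -1.   ] F [ 1.94 -0.38  5.65] w 0.102 q [-0.76  0.67  0.46  1.81 -0.42  0.75  0.09]
```

Emit:
apply_moves([
  [[0.1,0,0],[0,0,0],-1],
  [[0.2,0,0],[0,0,0],-1],
  [[0.3,0,0],[0,0,0],-1],
  [[0.3,0,0],[0,0,0],-1],
])

```text
t: 38.12
eef_pos: [0.6048, 0.2083, 0.1215]
tool_rot: [-0.0, 0.997, 0.082, -0.001]
contact_force: [-6.1, -1.2, 12.6]
gripper_width: 0.105
```

Run:
```python
from h import *
st()
```

```text
t 38.12 tcp [0.6048 0.2083 0.1215] az 9.4 zax [-0.002  0.001 -1.   ] F [-6.12 -1.24 12.63] w 0.105 q [-0.76  0.68  0.46  1.8  -0.42  0.76  0.09]
```

Emit:
apply_moves([
  [[0.1,0,0],[0,0,0],-1],
  [[0.15,0,0],[0,0,0],-1],
  [[0.15,0,0],[0,0,0],-1],
])

```text
t: 38.5
eef_pos: [0.6054, 0.2083, 0.1214]
tool_rot: [-0.0, 0.997, 0.082, -0.005]
contact_force: [-17.8, -3.4, 23.9]
gripper_width: 0.102
```

Run:
```python
from h import *
st()
```

```text
t 38.5 tcp [0.6054 0.2083 0.1214] az 9.4 zax [-0.01  0.   -1.  ] F [-17.8   -3.35  23.88] w 0.102 q [-0.75  0.68  0.46  1.79 -0.42  0.78  0.09]
```

Emit:
apply_moves([
  [[-0.2,0,0],[0,0,0],-1],
  [[-0.2,0,0],[0,0,0],-0.44],
  [[-0.2,0,0],[0,0,0],-0.44],
  [[-0.2,0,0],[0,0,0],-0.44],
  [[-0.2,0,-1],[0,0,0],-0.44],
  [[-0.2,0,-2.5],[0,0,0],-0.44],
  [[-0.2,0,-4.5],[0,0,0],-0.44],
  [[-2.2,0,-6],[0,0,0],-0.44],
  [[-4,0,-6],[0,0,0],-0.44],
  [[-4,0,-6],[0,0,0],-0.44],
  [[-4,0,-6],[0,0,0],-0.44],
])

```text
t: 39.88
eef_pos: [0.5113, 0.1929, 0.2704]
tool_rot: [-0.0, 0.997, 0.082, 0.0]
contact_force: [0.6, 0.4, 0.0]
gripper_width: 0.281
```

Run:
```python
from h import *
np.set_printoptions(precision=4,suppress=True)
st();rs=[cam('scene'),cam('side')];save(rs[0],'pics/sc18.png');save(rs[1],'pics/s18.png');r=cam('wrist');save(r,'pics/w18.png')
v=[(r,best(r['name'],'bottle1',(.6,-.15),r,.05)) for r in rs]
v=[x for x in v if x[1] is not None]
if v: print('bottle',*fit(v,lambda p:cylpts(*p,.042,.004,.062)+cylpts(*p,.021,.084,.112),[.602,-.15],[.01,.01]))
```

```text
t 39.88 tcp [0.5113 0.1929 0.2704] az 9.4 zax [ 0.001  0.001 -1.   ] F [0.64 0.4  0.01] w 0.281 q [-0.95  0.34  0.6   1.93 -0.23  0.94 -0.08]
bottle [ 0.5804 -0.1235] 0.6083308830337185
```

View pics/sc18.png

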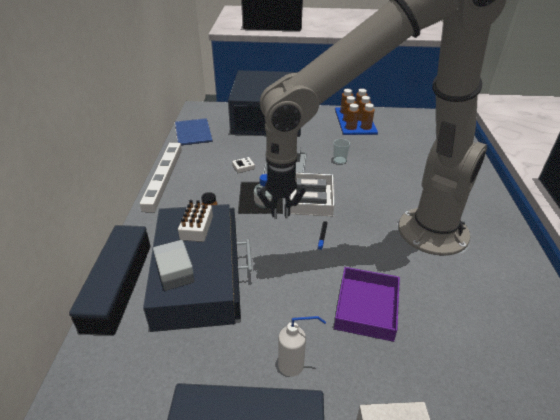

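View pics/s18.png

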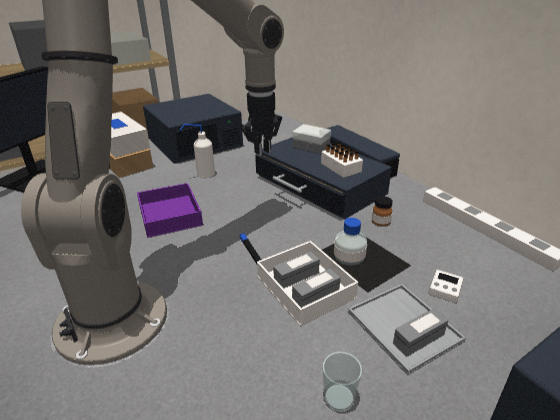

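View pics/w18.png

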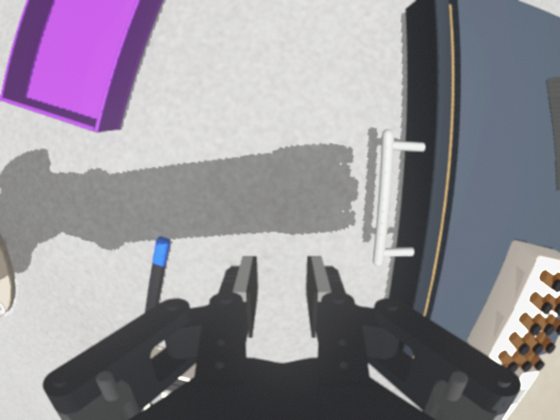

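Run:
```python
from h import *
np.set_printoptions(precision=4,suppress=True)
r=cam('side');m=best('side','bottle1',(.57,-.12),r,.05)
p,c=fit([(r,m)],lambda p:cylpts(*p,.042,.004,.062)+cylpts(*p,.021,.084,.112),[.57,-.12],[.01,.01]);print(p,c)
a=.055;d=p-np.array([.602,-.1515]);print('mat frame',np.cos(a)*d[0]+np.sin(a)*d[1],-np.sin(a)*d[0]+np.cos(a)*d[1])
save(r,'pics/s19.png',(200,300,280,440),5)
go_units(.55,-.12,.27,90)
```

```text
[ 0.5817 -0.1228] 0.8901989683124539
mat frame -0.018704010260505458 0.029814406132936233
shift [-0.5  12.58  0.  ] turn [ 0.    0.   -8.06] rows>= 7.5
```

View pics/s19.png

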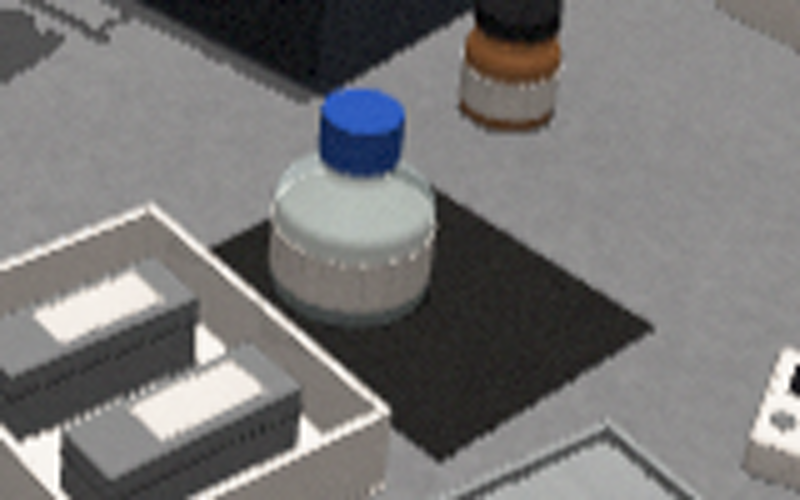

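Emit:
apply_moves([
  [[0,-1.5,-1],[0,0,0],0],
  [[0,-3.5,-1.5],[0,0,0],0],
  [[0,-5,-1.5],[0,0,0],0],
  [[0,-5,-1.5],[0,0,0],0],
  [[0,-5,-1.5],[0,0,0],0],
  [[0,-5,-1.5],[0,0,0],0],
])

```text
t: 40.98
eef_pos: [0.4909, 0.3142, 0.3076]
tool_rot: [0.0, 0.997, 0.081, -0.0]
contact_force: [-0.1, -0.8, 0.0]
gripper_width: 0.5
```

Run:
```python
from h import *
np.set_printoptions(precision=4,suppress=True)
st();r=cam('scene');save(r,'pics/sc20.png',(140,340,140,360),3)
m=best('scene','bottle1',(.58,-.12),r,.05)
if m is not None: print(fit([(r,m)],lambda p:cylpts(*p,.042,.004,.062)+cylpts(*p,.021,.084,.112),[.58,-.12],[.01,.01]))
r=cam('side')
for q,z,pp in [('bin',.05,(.415,-.155)),('column_tray',.01,(.517,-.373))]:
    pass
for s in silhouettes('side','box1')[:4]:
    print(s['conf'],s['pixel'],onplane(r,s['pixel'],.035)[:2])
save(r,'pics/s20.png',(120,220,230,410),4)
```

```text
t 40.98 tcp [0.4909 0.3142 0.3076] az 9.3 zax [ 0.    -0.001 -1.   ] F [-0.09 -0.84  0.02] w 0.5 q [-1.12  0.36  0.57  1.81 -0.22  1.04 -0.31]
(array([ 0.5899, -0.135 ]), np.float64(0.6146131805157593))
0.95 [269.8, 300.1] [ 0.4169 -0.1277]
0.8 [333.3, 418.7] [ 0.5014 -0.4226]
0.6 [289.2, 312.3] [ 0.4006 -0.1987]
```

View pics/sc20.png

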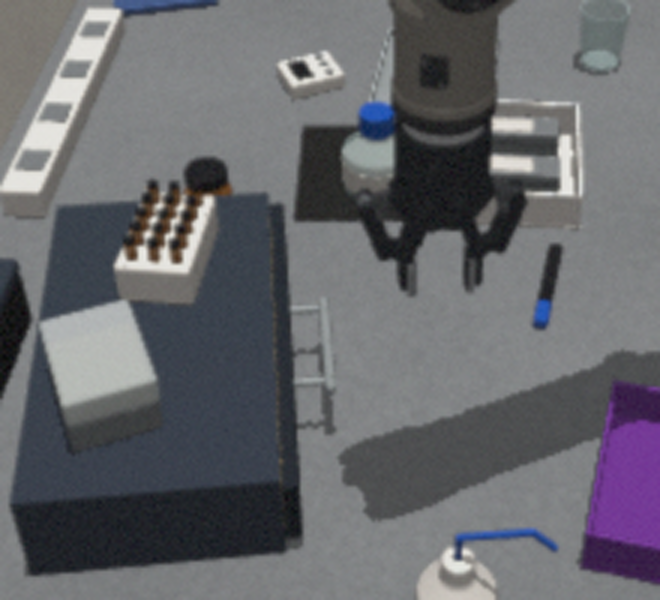

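View pics/s20.png

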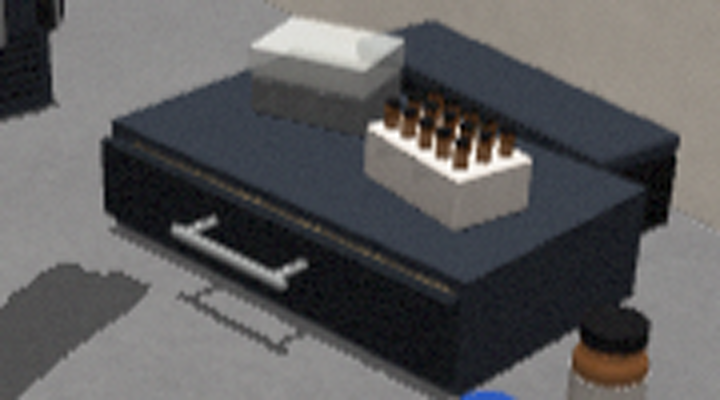

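Run:
```python
from h import *
r=cam('scene');print(onplane(r,(179.5,265.7),.1));hand_in();st()
```

```text
[ 0.57808584 -0.12410102  0.1       ]
the job is handed in; nothing more can be done
the job is handed in; nothing more can be done
```

I finished the job and handed it in after about 41 s of robot time; the station gives no verdict, so success is not confirmed.

**What I did**
- **Bottle:** only one bottle was present. I stood it in the middle of the mat.
- **Drawer:** I pulled it out about 155 mm and found three boxes.
- **Boxes:** two read about 0.6 N when lifted, so they were empty and went into the white bin. One read about 3.1 N, so it was loaded and I laid it flat in the steel tray.
- **Closing:** I pushed the drawer shut against its stop.

**Last checks**
- **Bottle position:** it was knocked aside during the run. It still stands upright and wholly on the mat, about (-19, +30) mm from its centre, well inside the limits, so I left it. The side-camera fit and the cap position in the scene picture agree within 4 mm. A scene-camera fit disagreed by about 15 mm because the arm partly blocked that view.
- **Drawer:** it took 18 N at the stop and ended about 5 mm further in than where it started. It looks shut in the pictures.
- **Boxes:** the side camera shows two in the bin and one in the tray. The tray box sat within 1 mm of where I aimed.
- **Bystanders and arm:** I saw no bystander moved, though I judged that by eye rather than measuring each one. The arm was clear of everything.

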